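# Gather the unstrung beads in the pouring corner of the bead tray

### The arm

A 6-joint arm with a two-finger parallel gripper is mounted at the origin on the work surface. World frame = base frame: x ahead of the robot, y to its left, z up, the work surface at z = 0. Lengths are in m, angles in rad, forces in N, time in s.
With the tool pointing down it reaches from about 0.35 to 0.775 m from the base axis. Payload 5.5 kg.
Tool frame: the origin (TCP) lies midway between the tips of the shut fingers; the grasp point (between the pads) lies 19 mm behind it; z points along the fingers, y is the line along which they close (so a half turn about z gives the same grasp; the last joint's range is limited). The gripper opens to 85 mm and grips with 20 to 120 N. Pads are 22 mm wide; open, the fingers measure 114 mm over their backs; the gripper's body (76 mm by 85 mm) begins 54 mm behind the grasp point. The pads swing forward as they close: fully open they stand 13 mm farther back than shut.
Start: joints at [1.148, 0.313, 0.046, 1.304, 0, 1.431], TCP at [0.16, 0.552, 0.231] pointing down, gripper open.
Joint ranges: [-2.76, 2.76], [-0.86, 1.69], [-1.03, 1.26], [-2.2, 2.34], [-1.47, 1.5], [-3.14, 3.14]. Speed limits (rad/s): [2.57, 2.57, 3.14, 3.14, 3.14, 3.14].

### API

Orientations are given as a unit quaternion [w, x, y, z].
In Python, from workcell import env gives the robot as it stands. The module is installed in compiled form; this text tells all that it offers.
- The arm moves only by the tool carry_out, never from a script. Its argument "series" is a list of rows, each an object with "delta_rot": the turn, a rotation vector about the world's x, y, z normalised to -1 to 1, where 1 is 0.1 rad, a list of three; "travel": the shift along the world's x, y, z normalised to -1 to 1, where 1 is 0.025 m, a list of three; "fingers": the closure, from -1 (fully open) to 1 (shut). In form: [{"delta_rot": [ax, ay, az], "travel": [tx, ty, tz], "fingers": fingers}, ...]. A call has 1 to 5 rows; each row shifts and turns the commanded pose from where the row before left it; what a row does not reach is not made up. A row lasts 1/8 s, in which the tool goes at most 62.5 mm and 10.7 degrees, less where a joint would pass 70% of its speed; a pose out of reach is approached as far as the arm can. A call with a number of a shift or a turn outside -1 to 1 is refused whole. A call with a gripper value outside its range is refused whole. The fingers move at their own pace and stop on an object; "squeeze" is the grip in N (left out, the last holds). Time passes only in rows, so rows that do not move let the fingers close. It gives the time, the measured TCP pose, the force, the opening and the grip force at its end, in the units of the state.
- env.get_state(): the state, without advancing time (a new reading comes with each control period).
- env.read_camera(name): name is "scene" or "top" or "wrist"; returns a dict with "color" (480x640x3 uint8, red, green, blue), "fx", "fy", "cx", "cy" (pixels), "world_from_camera" (4x4, takes a point from camera to world coordinates); the wrist camera has in their place "hand_eye" (4x4, takes a point from camera to tool coordinates, whose origin is the TCP and whose axes are the flange's). Camera axes: x right, y up, looking along -z (the intrinsics and any distortion apply to the point x, -y, -z); pixel columns grow to the right and rows downward; lengths in m; the calibration is good to about 2 mm. A picture is of the moment at which its call begins: read the wrist's pose just before it. There is no depth.
- env.hand_in(): hands the job in; it is judged then, once.
The state is a dict: "clock": time; "joint_pos": joint angles; "qvel": joint speeds; "tau": joint torques, N m; "tcp_pos": TCP position; "orientation": TCP orientation; "wrist_force": force on the tool from outside, world axes, zero at the start; "ft_torque": the same for the moment, N m; "finger_gap": finger opening in m; "grip_force": force on a finger pad.
Only numpy, scipy, OpenCV 4.12 (cv2) and the standard library are available. Lean on these libraries where they do the work, as an engineer would, in place of code of your own. Each camera call takes 0.05 s, during which the arm holds its last target. There are 200 camera calls.

### The job

Pour all five stone beads out of the small wooden scoop into the wooden bead tray, then stand the empty scoop upright on the dresser top beside the tray and let go of it. After that take the tray by its tall tab, lift it clear of the dresser and tilt it well over so that all the beads run into the corner where its walls dip low, and finish while still holding it up, still and tilted, with the beads gathered there. Keep every bead in, and leave the other things on the dresser where they are.

Things in the scene. Friction and masses are not known exactly. Their poses are not given: they have to be found in the camera images.
- tray: open bead tray of light wood, about 250 g, outer 190 (x) x 150 (y); floor 6 thick; walls 45 tall, 8 thick (the -x wall 10), inside x -85..87, y -67..67. A tall grip tab stands on the -x wall; in the +x +y corner both walls dip to 26 tall over the last 45. Starts flat and empty, +x side away from the robot (yaw within 0.5). Origin: centre of the underside; z up
- tray_tab (a point): centre of the top edge of the tray's flat upright grip tab, at (-90, 0, 102) in the tray's frame; the tab is 70 wide (y), 10 thick (x) and rises from the 45 tall -x wall; pinch it across its thickness from above, tips above z = 50 to stay clear of the beads
- tray_corner (a point): inside the tray in the dipped corner, at (87, 67, 16.5) in the tray's frame: where the two inner wall faces meet, at the height of a bead's centre. Five beads packed there have their centres within about 57 of this point; jammed in a row along one wall they reach further: rock the tray to loosen them
- tray_low (a point): outermost bottom point of the tray's dipped corner, at (95, 75, 0) in the tray's frame; the lowest point when tilted that way
- scoop: small scoop of light wood, about 140 g, 86 wide (y), holding the five beads at the start. Floor 6 thick, x -44..34, then a 45 degree ramp up to an open lip at x = 71; side walls 43 tall, 8 thick; a grip tab on its -x wall. Starts upright at one of three places right of the tray (the jar and the tin have the others). Origin: underside, 34 behind the foot of the ramp; z up
- scoop_lip (a point): middle of the scoop's pouring lip, at (71, 0, 43) in the scoop's frame, lip along y. The beads roll out over it (towards scoop +x) when the scoop is pitched about 60 to 80 degrees lip down; should some jam, rock it
- scoop_tab (a point): centre of the top edge of the scoop's flat upright grip tab, at (-39, 0, 96) in the scoop's frame; the tab is 50 wide (y), 10 thick (x) and rises from the 42 tall -x wall; pinch it across its thickness from above
- bead1: round marble-white stone bead, 21 diameter, 12.5 g; origin at its centre. Starts on the scoop's floor. On a slope it begins to roll at about 11 degrees; beads gather well at 25 to 35 degrees
- bead2: like bead1
- bead3: like bead1
- bead4: like bead1
- bead5: like bead1
- jar: bystander: glass jar with a steel lid, 56 diameter, 65 tall mm; origin at the centre of its underside
- tin: bystander: flat dark steel tin, 72 diameter, 30 tall mm; origin at the centre of its underside
- brush: bystander: small brush lying flat, about 180 long mm; origin at the centre of its underside
- perfume: bystander: amber glass bottle, 42 diameter, 85 tall mm; origin at the centre of its underside
- bangle: bystander: brass bangle lying flat, 72 outside diameter, 12 tall mm; origin at the centre of its underside
- dish: bystander: white ceramic dish, 90 x 140 x 22 mm; origin at the centre of its underside

How it is judged:
By the outcome, as a careful person would: the job done as asked, in the order asked, and still so for the second after the job is handed in, while the arm keeps its last pose, push and grip.
It also fails if it takes over 72 s, if anything falls off the work surface, if the arm or the gripper's body presses on something with over 40 N, if the wrist force passes 120 N, or if a joint passes its speed limit or range.

## Working session

There is one attempt and no reset: what is moved stays moved. The work goes in short steps, Python scripts to look and compute and a tool call to move; the robot and the scene stay as the last step left them, time stands still between calls to the robot, and variables do not carry over. Pictures are saved under pics/ and viewed, at most 10 in all, crops included, and the job is handed in when it is done.

Besides the shell and the picture viewer there is one more tool, called as a command line: name --argument value ..., lists and objects as JSON in quotes. carry_out: Moves the arm, as the interface text tells. Its arguments: {"type":"object","properties":{"series":{"type":"array","items":{"type":"object","properties":{"delta_rot":{"type":"array","items":{"type":"number"}},"travel":{"type":"array","items":{"type":"number"}},"fingers":{"type":"number"}}}},"squeeze":{"type":"number"}},"required":["series"]}

```bash
mkdir -p pics; python3 - <<'E'
from workcell import env
import cv2,numpy as np
s=env.get_state(); print({k:np.round(v,3).tolist() for k,v in s.items()})
for n in("scene","top"):
    c=env.read_camera(n); cv2.imwrite(f"pics/{n}0.png",c["color"][:,:,::-1]); print(n,{k:np.round(v,4).tolist() for k,v in c.items() if k!="color"})
E
```

```text
{'clock': 0.0, 'joint_pos': [1.148, 0.314, 0.045, 1.304, -0.0, 1.431], 'qvel': [-0.001, -0.002, -0.0, 0.0, -0.001, -0.0], 'tau': [0.001, -48.063, 29.853, 0.019, 0.0, -0.0], 'tcp_pos': [0.16, 0.552, 0.23], 'orientation': [-0.0, 0.141, 0.99, -0.001], 'wrist_force': [0.451, 0.551, 0.218], 'ft_torque': [-0.021, 0.002, 0.004], 'grip_force': 0.0, 'finger_gap': 0.086}
scene {'fx': 614.7519, 'fy': 614.7519, 'cx': 313.0745, 'cy': 246.087, 'world_from_camera': [[0.0351, -0.5625, 0.8261, 1.7445], [0.9992, 0.0353, -0.0184, -0.0755], [-0.0188, 0.8261, 0.5633, 0.8814], [0.0, 0.0, 0.0, 1.0]]}
top {'fx': 515.9592, 'fy': 515.9592, 'cx': 322.8785, 'cy': 244.769, 'world_from_camera': [[0.0019, 0.9957, -0.0924, 0.4493], [-1.0, 0.0022, 0.0032, -0.047], [0.0034, 0.0924, 0.9957, 1.1889], [0.0, 0.0, 0.0, 1.0]]}
```

View pics/top0.png

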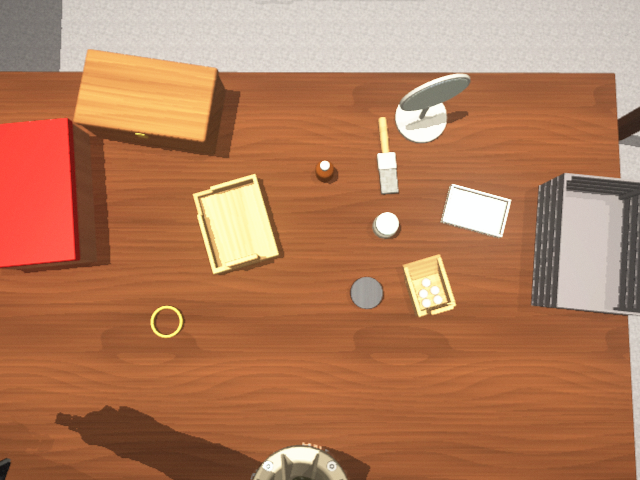

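View pics/scene0.png

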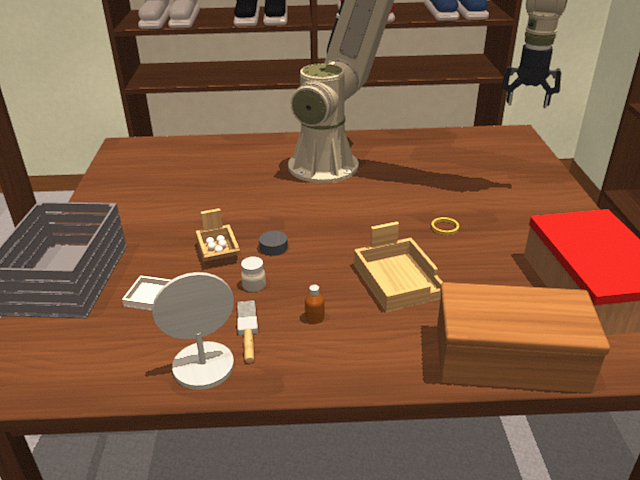

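The top view shows the tray at about (236,224) and the scoop with its five beads at (430,286). The tin is at (367,293), the jar at (387,225) and the perfume at (325,170). In the scene view the tray tab is near (385,233) and the scoop tab near (211,217).

```bash
python3 - <<'E'
import cv2,numpy as np
t=cv2.imread("pics/top0.png"); s=cv2.imread("pics/scene0.png")
def crop(im,x,y,w,h): return cv2.resize(im[y:y+h,x:x+w],(400,300),interpolation=cv2.INTER_CUBIC)
a=np.hstack([crop(t,180,170,133,100),crop(t,180+190,235,133,100)])   # top tray rows170-270; 3x
a2=crop(t,180,180,133,100); a=np.hstack([a2,crop(t,370,235,133,100)])
b=np.hstack([crop(s,330,215,133,100),crop(s,160,190,133,100)])
cv2.imwrite("pics/m1.png",np.vstack([a,b]))
E
```

```text
(no output)
```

View pics/m1.png

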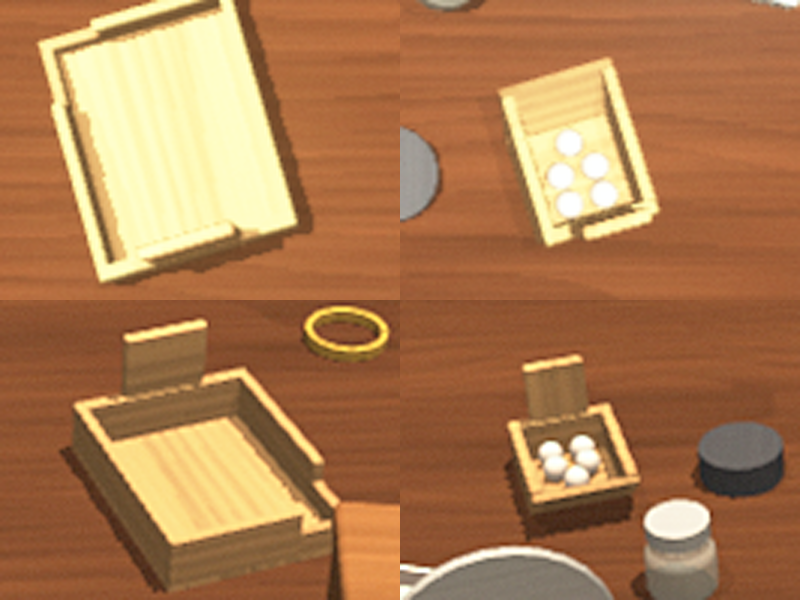

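```bash
cat >h.py <<'E'
import numpy as np,cv2
from scipy.spatial.transform import Rotation as R
CAM={"scene":(614.7519,313.0745,246.087,[[0.0351,-0.5625,0.8261,1.7445],[0.9992,0.0353,-0.0184,-0.0755],[-0.0188,0.8261,0.5633,0.8814]]),
"top":(515.9592,322.8785,244.769,[[0.0019,0.9957,-0.0924,0.4493],[-1,0.0022,0.0032,-0.047],[0.0034,0.0924,0.9957,1.1889]])}
def ray(cam,u,v):
    f,cx,cy,M=CAM[cam];M=np.array(M);d=M[:,:3]@[(u-cx)/f,-(v-cy)/f,-1];return M[:,3],d/np.linalg.norm(d)
def onz(cam,u,v,z):
    o,d=ray(cam,u,v);return o+d*(z-o[2])/d[2]
def tri(p,q):
    (a,d),(b,e)=ray("top",*p),ray("scene",*q);s=np.linalg.lstsq(np.c_[d,-e],b-a,rcond=None)[0]
    x,y=a+s[0]*d,b+s[1]*e;return (x+y)/2,np.linalg.norm(x-y)
E
cat > m.py <<'E'
from h import *
np.set_printoptions(precision=4,suppress=True)
k=1/3.0075
T=lambda u,v,z:onz("top",180+u*k,180+v*k,z)
S=lambda u,v,z:onz("top",370+u*k,235+v*k,z)
pts=[(T(40,45,.026),(95,75)),(T(103,282,.045),(-95,75)),(T(297,226,.045),(-95,-75)),(onz("top",259,176,.045),(95,-75))]
def fit(pts):
    P=np.array([p[:2] for p,_ in pts]);Q=np.array([q for _,q in pts])/1e3
    Pc,Qc=P.mean(0),Q.mean(0);p,q=P-Pc,Q-Qc
    y=np.arctan2((q[:,0]*p[:,1]-q[:,1]*p[:,0]).sum(),(p*q).sum());r=np.array([[np.cos(y),-np.sin(y)],[np.sin(y),np.cos(y)]])
    t=Pc-r@Qc;print("yaw",y,"t",t,"res mm",np.linalg.norm(P-(Q@r.T+t),axis=1)*1e3);return y,t,r
y,t,r=fit(pts);print("tab pred",t+r@[-.09,0])
print("tab tri",tri((180+186*k,180+246*k),(330+165*k,215+31*k)))
pts=[(S(100,92,.043),(71,43)),(S(210,60,.043),(71,-43)),(S(147,245,.043),(-44,43)),(S(258,210,.043),(-44,-43))]
y,t,r=fit(pts);print("tab pred",t+r@[-.039,0])
print("tab tri",tri((370+221*k,235+224*k),(160+153*k,190+61*k)))
for n,p,z in(("jar",(387,219),.065),("tin",(367,292),.03),("perf",(325,165),.085),("bang",(167,322),.01),("brush",(388,160),.01)):print(n,onz("top",*p,z))
E
python3 m.py
```

```text
yaw 0.27425025333326475 t [0.601  0.1439] res mm [3.6263 1.4293 2.5731 4.3761]
tab pred [0.5144 0.1196]
tab tri (array([0.5142, 0.1226, 0.0949]), np.float64(0.0024807757511574524))
yaw 0.29085704035814025 t [ 0.4529 -0.2908] res mm [0.9352 0.3695 1.0462 0.1556]
tab pred [ 0.4156 -0.302 ]
tab tri (array([ 0.4144, -0.3022,  0.0943]), np.float64(0.005417243287566184))
jar [ 0.6108 -0.1915  0.065 ]
tin [ 0.4509 -0.1496  0.03  ]
perf [ 0.7264 -0.0548  0.085 ]
bang [0.3826 0.3013 0.01  ]
brush [ 0.7575 -0.2022  0.01  ]
```

The fits agree: yaw residuals are small and both tabs triangulate near their model heights. I'll move above the scoop tab at (0.415, -0.302), with tool y along yaw 0.29.

carry_out --series '[{"delta_rot": [0,0,-0.3],"travel": [0.7,-1,0],"fingers": -1},{"delta_rot": [0,0,-0.3],"travel": [0.7,-1,0],"fingers": -1},{"delta_rot": [0,0,-0.3],"travel": [0.7,-1,0],"fingers": -1},{"delta_rot": [0,0,-0.3],"travel": [0.7,-1,0],"fingers": -1},{"delta_rot": [0,0,-0.3],"travel": [0.7,-1,0],"fingers": -1}]'

```text
clock: 0.72
tcp_pos: [0.2483, 0.4261, 0.2309]
orientation: [-0.0, 0.215, 0.977, -0.0]
wrist_force: [0.6, 0.9, 0.8]
finger_gap: 0.0858
grip_force: 0.0
```

carry_out --series '[{"delta_rot": [0,0,-0.3],"travel": [0.7,-1,0],"fingers": -1},{"delta_rot": [0,0,-0.3],"travel": [0.7,-1,0],"fingers": -1},{"delta_rot": [0,0,-0.3],"travel": [0.7,-1,0],"fingers": -1},{"delta_rot": [0,0,-0.3],"travel": [0.7,-1,0],"fingers": -1},{"delta_rot": [0,0,-0.3],"travel": [0.7,-1,0],"fingers": -1}]'

```text
clock: 1.35
tcp_pos: [0.3357, 0.3012, 0.231]
orientation: [-0.0, 0.288, 0.958, -0.0]
wrist_force: [1.1, 0.0, 0.1]
finger_gap: 0.0855
grip_force: 0.0
```

carry_out --series '[{"delta_rot": [0,0,-0.3],"travel": [0.7,-1,0],"fingers": -1},{"delta_rot": [0,0,-0.3],"travel": [0.7,-1,0],"fingers": -1},{"delta_rot": [0,0,-0.3],"travel": [0.7,-1,0],"fingers": -1},{"delta_rot": [0,0,-0.3],"travel": [0.7,-1,0],"fingers": -1},{"delta_rot": [0,0,-0.3],"travel": [0.7,-1,0],"fingers": -1}]'

```text
clock: 1.98
tcp_pos: [0.4232, 0.1763, 0.231]
orientation: [-0.0, 0.359, 0.933, -0.0]
wrist_force: [0.9, 0.8, -0.8]
finger_gap: 0.086
grip_force: 0.0
```

```bash
cat >> h.py <<'E'
def st(tag=""):
    from workcell import env
    s=env.get_state();q=s["orientation"];M=R.from_quat([q[1],q[2],q[3],q[0]]).as_matrix()
    open("log.txt","a").write(repr([np.array(s["joint_pos"]).tolist(),np.array(s["tcp_pos"]).tolist(),M.tolist()])+"\n")
    print(tag,"t",round(s["clock"],2),"q",np.round(s["joint_pos"],3),"tcp",np.round(s["tcp_pos"],4),"yax",np.round(M[:,1],3),"zax",np.round(M[:,2],3),"yaw_y",round(float(np.arctan2(M[1,1],M[0,1])),4),"F",np.round(s["wrist_force"],1),"gap",round(float(s["finger_gap"]),4),"grip",np.round(s["grip_force"],1))
    return s,M
E
python3 -c "import h;h.st()"
```

```text
t 1.98 q [ 0.219  0.089 -0.236  1.247  0.     0.953] tcp [0.4232 0.1763 0.231 ] yax [ 0.67   0.743 -0.   ] zax [-0.001 -0.    -1.   ] yaw_y 0.8369 F [ 0.9  0.8 -0.8] gap 0.086 grip 0.0
```

carry_out --series '[{"delta_rot": [0,0,-0.3],"travel": [0,-1,0],"fingers": -1},{"delta_rot": [0,0,-0.3],"travel": [0,-1,0],"fingers": -1},{"delta_rot": [0,0,-0.3],"travel": [0,-1,0],"fingers": -1},{"delta_rot": [0,0,-0.3],"travel": [0,-1,0],"fingers": -1},{"delta_rot": [0,0,-0.3],"travel": [0,-1,0],"fingers": -1}]'

```text
clock: 2.6
tcp_pos: [0.4226, 0.0514, 0.231]
orientation: [-0.0, 0.428, 0.904, -0.0]
wrist_force: [0.1, -0.4, -0.5]
finger_gap: 0.0855
grip_force: 0.0
```

carry_out --series '[{"delta_rot": [0,0,-0.3],"travel": [0,-1,0],"fingers": -1},{"delta_rot": [0,0,-0.3],"travel": [0,-1,0],"fingers": -1},{"delta_rot": [0,0,-0.3],"travel": [0,-1,0],"fingers": -1},{"delta_rot": [0,0,-0.3],"travel": [0,-1,0],"fingers": -1},{"delta_rot": [0,0,-0.3],"travel": [0,-1,0],"fingers": -1}]'

```text
clock: 3.22
tcp_pos: [0.4226, -0.0735, 0.231]
orientation: [-0.0, 0.494, 0.869, -0.0]
wrist_force: [0.5, -0.3, 0.3]
finger_gap: 0.0852
grip_force: 0.0
```

carry_out --series '[{"delta_rot": [0,0,-0.3],"travel": [0,-1,0],"fingers": -1},{"delta_rot": [0,0,-0.3],"travel": [0,-1,0],"fingers": -1},{"delta_rot": [0,0,-0.3],"travel": [0,-1,0],"fingers": -1},{"delta_rot": [0,0,-0.3],"travel": [0,-1,0],"fingers": -1},{"delta_rot": [0,0,-0.3],"travel": [0,-1,0],"fingers": -1}]'

```text
clock: 3.85
tcp_pos: [0.4226, -0.1985, 0.231]
orientation: [-0.0, 0.558, 0.83, 0.0]
wrist_force: [-0.7, 0.4, 0.6]
finger_gap: 0.0854
grip_force: 0.0
```

carry_out --series '[{"delta_rot": [0,0,-0.3],"travel": [0,-1,0],"fingers": -1},{"delta_rot": [0,0,-0.3],"travel": [0,-1,0],"fingers": -1},{"delta_rot": [0,0,-0.3],"travel": [0,-1,0],"fingers": -1},{"delta_rot": [0,0,0],"travel": [-0.6,-1,0],"fingers": -1},{"delta_rot": [0,0,0],"travel": [0,0,0],"fingers": -1}]'

```text
clock: 4.47
tcp_pos: [0.4072, -0.2989, 0.2307]
orientation: [-0.001, 0.595, 0.803, 0.0]
wrist_force: [0.2, 0.0, -0.4]
finger_gap: 0.0851
grip_force: 0.0
```

```bash
python3 - <<'E'
import h,cv2,numpy as np
h.st()
from workcell import env
c=env.read_camera("wrist");cv2.imwrite("pics/w1.png",c["color"][:,:,::-1]);print({k:np.round(v,4).tolist() for k,v in c.items() if k!="color"})
E
```

```text
t 4.47 q [-0.792  0.179 -0.131  1.262 -0.     0.483] tcp [ 0.4072 -0.2989  0.2307] yax [ 0.957  0.291 -0.001] zax [-0.001  0.001 -1.   ] yaw_y 0.2953 F [ 0.2  0.  -0.4] gap 0.0851 grip 0.0
{'fx': 426.5793, 'fy': 426.5793, 'cx': 323.3656, 'cy': 242.4112, 'hand_eye': [[-0.0, 0.9472, 0.3207, 0.0828], [1.0, 0.0006, -0.0016, 0.0006], [-0.0017, 0.3207, -0.9472, -0.1429], [0.0, 0.0, 0.0, 1.0]]}
```

View pics/w1.png

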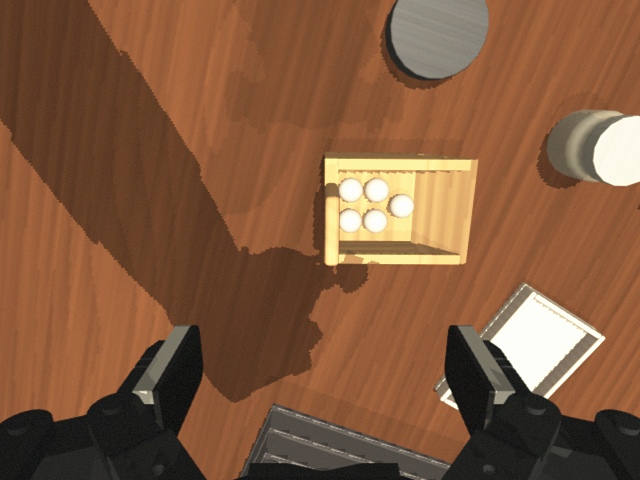

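The wrist view shows the scoop square to the image, with the tab top at columns 326–339, rows 183–265, and all five beads in the floor end.

```bash
cat >> h.py <<'E'
HE=np.array([[0,0.9472,0.3207,0.0828],[1,0.0006,-0.0016,0.0006],[-0.0017,0.3207,-0.9472,-0.1429],[0,0,0,1]])
def wz(s,M,u,v,z):
    d=M@HE[:3,:3]@[(u-323.3656)/426.5793,-(v-242.4112)/426.5793,-1];o=np.array(s["tcp_pos"])+M@HE[:3,3]
    return o+d*(z-o[2])/d[2]
E
python3 - <<'E'
from h import *
s,M=st()
for u,v,z in((332,183,.096),(332,265,.096),(332,223,.096),(477,160,.043),(467,263,.043)):print(np.round(wz(s,M,u,v,z),4))
E
```

```text
t 4.53 q [-0.791  0.178 -0.132  1.262  0.     0.484] tcp [ 0.4075 -0.298   0.2308] yax [ 0.956  0.292 -0.   ] zax [-0.     0.001 -1.   ] yaw_y 0.2962 F [-0.4  0.5  0.1] gap 0.0852 grip 0.0
[ 0.4052 -0.2672  0.096 ]
[ 0.4224 -0.3225  0.096 ]
[ 0.4133 -0.2933  0.096 ]
[ 0.5105 -0.2269  0.043 ]
[ 0.5367 -0.3078  0.043 ]
```

carry_out --series '[{"delta_rot": [0,0,0],"travel": [0.32,0,-1],"fingers": -1},{"delta_rot": [0,0,0],"travel": [0,-0.04,-1],"fingers": -1},{"delta_rot": [0,0,0],"travel": [0,0,-1],"fingers": -1},{"delta_rot": [0,0,0],"travel": [0,0,-1],"fingers": -1},{"delta_rot": [0,0,0],"travel": [0,0,-1],"fingers": -1}]' --squeeze 70

```text
clock: 5.15
tcp_pos: [0.4163, -0.2976, 0.1055]
orientation: [-0.0, 0.594, 0.805, 0.0]
wrist_force: [1.1, -0.6, -0.4]
finger_gap: 0.0854
grip_force: 0.0
```

carry_out --series '[{"delta_rot": [0,0,0],"travel": [0,0,-1],"fingers": -1},{"delta_rot": [0,0,0],"travel": [0,0,-0.9],"fingers": -1},{"delta_rot": [0,0,0],"travel": [0,0,0],"fingers": -1},{"delta_rot": [0,0,0],"travel": [0,0,0],"fingers": 0.5},{"delta_rot": [0,0,0],"travel": [0,0,0],"fingers": 1}]'

```text
clock: 5.78
tcp_pos: [0.4168, -0.2992, 0.06]
orientation: [0.001, 0.594, 0.804, -0.0]
wrist_force: [0.0, 0.1, 0.0]
finger_gap: 0.0515
grip_force: 0.0
```

carry_out --series '[{"delta_rot": [0,0,0],"travel": [0,0,0],"fingers": 1},{"delta_rot": [0,0,0],"travel": [0,0,0],"fingers": 1},{"delta_rot": [0,0,0],"travel": [0,0,0],"fingers": 1},{"delta_rot": [0,0,0],"travel": [0,0,0],"fingers": 1}]'

```text
clock: 6.28
tcp_pos: [0.4161, -0.2992, 0.0593]
orientation: [0.0, 0.594, 0.804, -0.0]
wrist_force: [-2.2, -1.1, 4.6]
finger_gap: 0.0093
grip_force: 68.9
```

```bash
python3 - <<'E'
from h import *
s,M=st()
import ast
from scipy.optimize import least_squares
L=[ast.literal_eval(l) for l in open("log.txt")]+[[[1.148,.3135,.0455,1.304,0,1.431],[.16,.552,.2305],None]]
for q,p,_ in L:
    q=np.array(q);r=np.hypot(p[0],p[1]);a=np.arctan2(p[1],p[0]);print("radial",round(r*np.cos(a-q[0]),4),"lat",round(r*np.sin(a-q[0]),4),"z",round(p[2],4),"j2-j3+j4",round(q[1]-q[2]+q[3],3),np.round(q[1:4],3))
E
```

```text
t 6.28 q [-0.78   0.314 -0.401  0.855 -0.     0.493] tcp [ 0.4161 -0.2992  0.0593] yax [0.956 0.293 0.   ] zax [ 0.    -0.001 -1.   ] yaw_y 0.2978 F [-2.2 -1.1  4.6] gap 0.0093 grip 68.9
radial 0.4514 lat 0.08 z 0.231 j2-j3+j4 1.571 [ 0.089 -0.236  1.247]
radial 0.4987 lat 0.08 z 0.2307 j2-j3+j4 1.572 [ 0.179 -0.131  1.262]
radial 0.4984 lat 0.0801 z 0.2308 j2-j3+j4 1.572 [ 0.178 -0.132  1.262]
radial 0.5062 lat 0.0799 z 0.0593 j2-j3+j4 1.57 [ 0.314 -0.401  0.855]
radial 0.569 lat 0.0806 z 0.2305 j2-j3+j4 1.572 [0.314 0.046 1.304]
```

carry_out --series '[{"delta_rot": [0,0,0],"travel": [0,0,0.4],"fingers": 1},{"delta_rot": [0,0,0],"travel": [0,0,0.8],"fingers": 1},{"delta_rot": [0,0,0],"travel": [0,0,1],"fingers": 1},{"delta_rot": [0,0,0],"travel": [0,0,1],"fingers": 1},{"delta_rot": [0,0,0],"travel": [0,0,1],"fingers": 1}]'

```text
clock: 6.9
tcp_pos: [0.4157, -0.2983, 0.1645]
orientation: [-0.0, 0.594, 0.804, 0.0]
wrist_force: [-0.8, 0.3, -2.7]
finger_gap: 0.0094
grip_force: 68.2
```

carry_out --series '[{"delta_rot": [0,0,0],"travel": [0,0,1],"fingers": 1},{"delta_rot": [0.29,-0.95,0],"travel": [0,0,1],"fingers": 1},{"delta_rot": [0.29,-0.95,0],"travel": [0,0,1],"fingers": 1},{"delta_rot": [0,0,0],"travel": [0,0,0],"fingers": 1},{"delta_rot": [0,0,0],"travel": [0,0,0],"fingers": 1}]'

```text
clock: 7.52
tcp_pos: [0.4155, -0.2985, 0.238]
orientation: [0.058, 0.592, 0.8, 0.079]
wrist_force: [0.2, -0.2, -1.9]
finger_gap: 0.0093
grip_force: 68.5
```

```bash
cat > kin.py <<'E'
from h import *
import ast
from scipy.optimize import least_squares
def fk(q,p):
    a,b,L1,L2,lat,L3,e,g=p
    # base yaw, planar arm, wrist pitch about +y, j5 about tool-frame x(side), then TCP along tool z
    q=np.asarray(q);A=q[1];B=q[1]-q[2]+e
    c=np.array([a+L1*np.sin(A)+L2*np.cos(B),lat,b+L1*np.cos(A)-L2*np.sin(B)])
    Rw=R.from_euler("y",q[1]-q[2]+q[3])                 # x-axis = tool dir when pitch 0, down at pi/2
    T=Rw*R.from_euler("z",SG5*q[4])
    c=c+Rw.apply([g,0,0])+T.apply([L3,0,0]);Z=R.from_euler("z",q[0])
    return Z.apply(c),(Z*T)*R.from_matrix([[0,0,1],[0,1,0],[-1,0,0]])*R.from_euler("z",S6*(q[5])+O6)
SG5,S6,O6=1,1,0
def fit(L):
    f=lambda p:np.concatenate([fk(q,p)[0]-x for q,x,_ in L]+[1e-3*(p-P0)])
    return least_squares(f,P0).x
P0=np.array([0,.2,.3,.3,.08,.15,0,.1])
def load(): return [ast.literal_eval(l) for l in open("log.txt")]+[[[1.148,.3135,.0455,1.304,0,1.431],[.16,.552,.2305],None]]
E
python3 - <<'E'
from h import st
st()
from kin import *
import kin
L=load()
for sg in(1,-1):
    kin.SG5=sg;p=fit(L);print(sg,np.round(p,4),"maxerr mm",max(np.linalg.norm(fk(q,p)[0]-x) for q,x,_ in L)*1e3)
    for q,x,M in L[-3:]:
        if M: print("zax err",fk(q,p)[1].as_matrix()[:,2]-np.array(M)[:,2], "yax",fk(q,p)[1].as_matrix()[:,1],np.array(M)[:,1])
E
```

```text
t 7.53 q [-0.889  0.107 -0.214  1.177  0.183  0.391] tcp [ 0.4155 -0.2985  0.238 ] yax [0.938 0.287 0.196] zax [ 0.187  0.058 -0.981] yaw_y 0.2975 F [ 0.2 -0.2 -1.9] gap 0.0093 grip 68.5
1 [ 2.000e-04  2.333e-01  5.192e-01  4.130e-01  8.010e-02  2.996e-01
 -1.342e-01  1.417e-01] maxerr mm 0.5491105398438706
zax err [-1.25387981e-16  2.14672030e-16  1.11022302e-16] yax [9.55985412e-01 2.93414117e-01 2.19301989e-04] [9.55985412e-01 2.93414117e-01 2.19301989e-04]
zax err [-2.77555756e-17  1.94289029e-16  2.22044605e-16] yax [0.937622   0.28742548 0.1955801 ] [0.937622   0.28742548 0.1955801 ]
-1 [-0.0046  0.2315  0.5246  0.4167  0.0803 -0.2947 -0.135   0.7374] maxerr mm 8.051280594346398
zax err [ 2.67629345e-04  2.70524369e-04 -1.11022302e-16] yax [9.55985217e-01 2.93414310e-01 5.54527302e-04] [9.55985412e-01 2.93414117e-01 2.19301989e-04]
zax err [-2.82091549e-01 -2.28945824e-01 -1.11022302e-16] yax [ 0.9532248   0.26820077 -0.1393945 ] [0.937622   0.28742548 0.1955801 ]
```

```bash
cat >> kin.py <<'E'
P=fit(load())
LO=np.array([-2.76,-.86,-1.03,-2.2,-1.47,-3.14]);HI=np.array([2.76,1.69,1.26,2.34,1.5,3.14])
TR=np.array([.601,.144,0]);TY=.274
G=np.array([-.039,0,.0593])   # TCP in scoop frame
def tool_for(Rs): m=Rs.as_matrix();return R.from_matrix(np.c_[m[:,1],m[:,0],-m[:,2]])
def scoop_tcp(lip,psi,th):
    Rs=R.from_euler("z",psi)*R.from_euler("y",th)
    return lip+Rs.apply(G-[.071,0,.043]),tool_for(Rs)
def ik(x,Rt,q0):
    f=lambda q:(lambda o:np.r_[(o[0]-x)*5,(Rt.inv()*o[1]).as_rotvec()])(fk(q,P))
    r=least_squares(f,np.clip(q0,LO+.01,HI-.01),bounds=(LO,HI));return r.x,np.abs(r.fun).max()
def pts(q):
    q=np.array(q);A=q[1];B=q[1]-q[2]+P[6]
    e=np.array([P[0]+P[2]*np.sin(A),P[4],P[1]+P[2]*np.cos(A)]);w=e+[P[3]*np.cos(B),0,-P[3]*np.sin(B)]
    Z=R.from_euler("z",q[0]);pt=q[1]-q[2]+q[3];v=w+P[7]*np.array([np.cos(pt),0,-np.sin(pt)])
    return [Z.apply(k) for k in(e,w,v)]
E
python3 - <<'E'
from kin import *
qn=np.array(load()[-2][0])
lip=TR+R.from_euler("z",TY).apply([.01,0,.05])
for psi in np.arange(-3,3.3,.4):
    q=qn.copy();out=[];dv=0
    for yaw0 in [psi]:
        for th in np.radians([0,20,40,55,65,75]):
            x,Rt=scoop_tcp(lip+[0,0,.12 if th<.3 else 0],psi,th);c=[ik(x,Rt,q+d) for d in ([0]*6,[0,.3,.3,-.5,0,0],[0,0,0,0,0,2 if out==[] else 0],[0,0,0,0,0,-2 if out==[] else 0])];q2,e=min(c,key=lambda k:k[1]+.01*np.abs(k[0]-q).max());out.append(round(e,3));q=q2
    print(round(psi,2),out,np.round(q,2),"wrist z",[np.round(k,2).tolist() for k in pts(q)])
E
```

```text
-3.0 [np.float64(0.0), np.float64(0.0), np.float64(0.0), np.float64(0.0), np.float64(0.103), np.float64(0.267)] [ 0.13  0.12 -1.03 -0.62 -0.03 -1.57] wrist z [[0.05, 0.09, 0.75], [0.27, 0.12, 0.4], [0.39, 0.13, 0.33]]
-2.6 [np.float64(0.0), np.float64(0.0), np.float64(0.0), np.float64(0.0), np.float64(0.038), np.float64(0.144)] [-0.24  0.23 -1.03 -0.65  0.81 -2.  ] wrist z [[0.13, 0.05, 0.74], [0.31, 0.01, 0.37], [0.42, -0.02, 0.28]]
-2.2 [np.float64(0.0), np.float64(0.0), np.float64(0.0), np.float64(0.0), np.float64(0.0), np.float64(0.0)] [-0.35  0.37 -0.94 -0.54  1.19 -2.3 ] wrist z [[0.2, 0.01, 0.72], [0.35, -0.04, 0.34], [0.45, -0.08, 0.24]]
-1.8 [np.float64(0.0), np.float64(0.0), np.float64(0.0), np.float64(0.0), np.float64(0.053), np.float64(0.115)] [-0.35  0.49 -0.48  0.6   1.29 -3.14] wrist z [[0.26, -0.01, 0.69], [0.52, -0.1, 0.39], [0.52, -0.1, 0.24]]
-1.4 [np.float64(0.0), np.float64(0.052), np.float64(0.167), np.float64(0.239), np.float64(0.335), np.float64(0.433)] [-0.29  0.49 -0.41  0.7   1.21 -3.14] wrist z [[0.26, 0.01, 0.69], [0.54, -0.08, 0.41], [0.54, -0.08, 0.27]]
[... 1684 characters left out ...]
.33, 0.29, 0.53], [0.64, 0.47, 0.33], [0.55, 0.42, 0.24]]
2.2 [np.float64(0.0), np.float64(0.0), np.float64(0.0), np.float64(0.0), np.float64(0.0), np.float64(0.0)] [ 0.55  0.53 -0.45  0.32 -1.3  -0.29] wrist z [[0.18, 0.21, 0.68], [0.41, 0.35, 0.37], [0.45, 0.37, 0.24]]
2.6 [np.float64(0.0), np.float64(0.0), np.float64(0.0), np.float64(0.0), np.float64(0.0), np.float64(0.0)] [ 0.49  0.45 -0.98 -0.95 -0.98 -1.16] wrist z [[0.16, 0.18, 0.7], [0.26, 0.23, 0.3], [0.37, 0.29, 0.24]]
3.0 [np.float64(0.0), np.float64(0.0), np.float64(0.0), np.float64(0.0), np.float64(0.039), np.float64(0.14)] [ 0.37  0.28 -1.03 -0.83 -0.58 -1.33] wrist z [[0.11, 0.13, 0.73], [0.25, 0.18, 0.35], [0.37, 0.23, 0.28]]
```

Reachable with ψ≈1.83: the scoop points along tray +y and the wrist comes from the +y side. I'll carry it there, keeping the slight lip-up tilt.

carry_out --series '[{"delta_rot": [0,0,0.4],"travel": [0.2,0.3,0],"fingers": 1},{"delta_rot": [0,0,0.8],"travel": [0.4,0.65,0],"fingers": 1},{"delta_rot": [0,0,0.8],"travel": [0.4,0.65,0],"fingers": 1},{"delta_rot": [0,0,0.8],"travel": [0.4,0.65,0],"fingers": 1},{"delta_rot": [0,0,0.8],"travel": [0.4,0.65,0],"fingers": 1}]'

```text
clock: 8.15
tcp_pos: [0.4615, -0.2246, 0.2376]
orientation: [0.042, 0.436, 0.894, 0.089]
wrist_force: [-0.4, -0.5, -2.0]
finger_gap: 0.0092
grip_force: 68.5
```

carry_out --series '[{"delta_rot": [0,0,0.8],"travel": [0.4,0.65,0],"fingers": 1},{"delta_rot": [0,0,0.8],"travel": [0.4,0.65,0],"fingers": 1},{"delta_rot": [0,0,0.8],"travel": [0.4,0.65,0],"fingers": 1},{"delta_rot": [0,0,0.8],"travel": [0.4,0.65,0],"fingers": 1},{"delta_rot": [0,0,0.8],"travel": [0.4,0.65,0],"fingers": 1}]'

```text
clock: 8.78
tcp_pos: [0.5114, -0.1433, 0.2376]
orientation: [0.024, 0.25, 0.963, 0.096]
wrist_force: [-0.1, -0.1, -2.6]
finger_gap: 0.0089
grip_force: 68.5
```

carry_out --series '[{"delta_rot": [0,0,0.8],"travel": [0.4,0.65,0],"fingers": 1},{"delta_rot": [0,0,0.8],"travel": [0.4,0.65,0],"fingers": 1},{"delta_rot": [0,0,0.8],"travel": [0.4,0.65,0],"fingers": 1},{"delta_rot": [0,0,0.8],"travel": [0.4,0.65,0],"fingers": 1},{"delta_rot": [0,0,0.8],"travel": [0.4,0.65,0],"fingers": 1}]'

```text
clock: 9.4
tcp_pos: [0.5613, -0.062, 0.2375]
orientation: [0.004, 0.053, 0.994, 0.099]
wrist_force: [-0.5, 0.2, -2.4]
finger_gap: 0.009
grip_force: 68.5
```

carry_out --series '[{"delta_rot": [0,0,0.8],"travel": [0.4,0.65,0],"fingers": 1},{"delta_rot": [0,0,0.8],"travel": [0.4,0.65,0],"fingers": 1},{"delta_rot": [0,0,0.8],"travel": [0.4,0.65,0],"fingers": 1},{"delta_rot": [0,0,0.5],"travel": [0.4,0.65,0],"fingers": 1},{"delta_rot": [0,0,0],"travel": [0,0,0],"fingers": 1}]'

```text
clock: 10.02
tcp_pos: [0.6015, 0.0031, 0.2377]
orientation: [-0.009, -0.09, 0.991, 0.099]
wrist_force: [0.4, -1.1, -2.3]
finger_gap: 0.0093
grip_force: 68.5
```

```bash
cat > plan.py <<'E'
from kin import *
s,M=st()
psi=float(np.arctan2(M[1,1],M[0,1]));x=np.array(s["tcp_pos"]);th0=-np.arcsin(M[2,1])
print("psi",psi,"theta",np.degrees(th0))
lip=TR+R.from_euler("z",TY).apply([-.01,-.012,.055])
q=np.array(s["joint_pos"]);ps=1.845
for th in np.radians([-11.5,10,20,30,40,50,60,70,78]):
    y,Rt=scoop_tcp(lip+[0,0,max(0,.12*(1-(np.degrees(th)+11)/50))],ps,th);q,e=ik(y,Rt,q)
    print(round(float(np.degrees(th))),"tcp",np.round(y,4),"d/25mm",np.round((y-x)/.025,2),"err",round(e,4),np.round(q,2));x=y
E
python3 plan.py
```

```text
t 10.03 q [-0.22   0.415  0.194  1.429  0.183 -0.408] tcp [0.6015 0.0031 0.2377] yax [-0.176  0.964  0.198] zax [-0.036  0.195 -0.98 ] yaw_y 1.751 F [ 0.4 -1.1 -2.3] gap 0.0093 grip 68.5
psi 1.7510385197898641 theta -11.417074693148676
-12 tcp [0.6247 0.0228 0.1702] d/25mm [ 0.93  0.79 -2.7 ] err 0.0 [-0.18  0.49  0.15  1.32  0.18 -0.46]
10 tcp [0.6232 0.0282 0.1598] d/25mm [-0.06  0.21 -0.42] err 0.0 [-0.    0.41 -0.01  1.11 -0.17 -0.28]
20 tcp [0.6211 0.0356 0.1535] d/25mm [-0.08  0.3  -0.25] err 0.0 [ 0.09  0.4  -0.06  1.04 -0.34 -0.2 ]
30 tcp [0.6182 0.0459 0.1457] d/25mm [-0.12  0.41 -0.31] err 0.0 [ 0.19  0.43 -0.1   0.99 -0.52 -0.1 ]
40 tcp [0.6146 0.0587 0.1382] d/25mm [-0.14  0.51 -0.3 ] err 0.0 [ 0.28  0.48 -0.12  0.98 -0.7   0.01]
50 tcp [0.6104 0.0737 0.1497] d/25mm [-0.17  0.6   0.46] err 0.0 [ 0.36  0.54 -0.08  1.05 -0.87  0.14]
60 tcp [0.6057 0.0904 0.1584] d/25mm [-0.19  0.67  0.35] err 0.0 [ 0.44  0.64 -0.02  1.19 -1.02  0.32]
70 tcp [0.6007 0.1083 0.1639] d/25mm [-0.2   0.72  0.22] err 0.0 [ 0.5   0.78  0.09  1.44 -1.16  0.6 ]
78 tcp [0.5965 0.1231 0.166 ] d/25mm [-0.17  0.59  0.08] err 0.0 [ 0.54  0.93  0.22  1.75 -1.23  0.92]
```

```bash
cat > plan2.py <<'E'
from kin import *
s,M=st()
x=np.array(s["tcp_pos"]);q=np.array(s["joint_pos"]);ps=1.845
lip=TR+R.from_euler("z",TY).apply([-.012,.005,0])
for th in range(-11,80,5):
    h=np.interp(th,[-11,40,56],[.12,.09,.052])
    y,Rt=scoop_tcp(lip+[0,0,h],ps,np.radians(th));q,e=ik(y,Rt,q)
    print(th,np.round(y,4),"d/25mm",np.round((y-x)/.025,2),round(e,4),np.round(q,2));x=y
E
python3 plan2.py
```

```text
t 10.03 q [-0.22   0.415  0.194  1.429  0.183 -0.408] tcp [0.6015 0.0031 0.2377] yax [-0.176  0.964  0.198] zax [-0.036  0.195 -0.98 ] yaw_y 1.751 F [ 0.4 -1.1 -2.3] gap 0.0093 grip 68.5
-11 [0.6182 0.0386 0.115 ] d/25mm [ 0.67  1.42 -4.91] 0.0 [-0.15  0.5   0.03  1.18  0.17 -0.43]
-6 [0.6182 0.0386 0.1218] d/25mm [ 0.   -0.    0.27] 0.0 [-0.11  0.47  0.01  1.15  0.1  -0.39]
-1 [0.618  0.0394 0.1285] d/25mm [-0.01  0.03  0.27] 0.0 [-0.07  0.45 -0.01  1.12  0.02 -0.35]
4 [0.6175 0.041  0.1351] d/25mm [-0.02  0.06  0.26] 0.0 [-0.03  0.43 -0.03  1.09 -0.07 -0.31]
9 [0.6168 0.0434 0.1415] d/25mm [-0.03  0.1   0.26] 0.0 [ 0.01  0.41 -0.04  1.08 -0.15 -0.26]
14 [0.6159 0.0466 0.1477] d/25mm [-0.04  0.13  0.25] 0.0 [ 0.06  0.4  -0.06  1.06 -0.24 -0.22]
19 [0.6148 0.0506 0.1536] d/25mm [-0.04  0.16  0.23] 0.0 [ 0.11  0.4  -0.06  1.05 -0.33 -0.18]
24 [0.6135 0.0552 0.159 ] d/25mm [-0.05  0.19  0.22] 0.0 [ 0.16  0.4  -0.07  1.05 -0.42 -0.13]
29 [0.612  0.0606 0.1641] d/25mm [-0.06  0.21  0.2 ] 0.0 [ 0.2   0.41 -0.07  1.05 -0.5  -0.08]
34 [0.6103 0.0666 0.1686] d/25mm [-0.07  0.24  0.18] 0.0 [ 
[... 190 characters left out ...]
0.34  0.49 -0.06  1.09 -0.77  0.09]
49 [0.6043 0.0879 0.1623] d/25mm [-0.09  0.31 -0.25] 0.0 [ 0.38  0.53 -0.05  1.11 -0.85  0.17]
54 [0.602  0.096  0.1553] d/25mm [-0.09  0.32 -0.28] 0.0 [ 0.42  0.59 -0.04  1.15 -0.93  0.25]
59 [0.5997 0.1045 0.1547] d/25mm [-0.1   0.34 -0.03] 0.0 [ 0.46  0.65 -0.    1.22 -1.    0.35]
64 [0.5972 0.1133 0.158 ] d/25mm [-0.1   0.35  0.13] 0.0 [ 0.49  0.71  0.05  1.33 -1.07  0.47]
69 [0.5946 0.1223 0.1605] d/25mm [-0.1   0.36  0.1 ] 0.0 [ 0.52  0.79  0.11  1.47 -1.13  0.62]
74 [0.5921 0.1315 0.1622] d/25mm [-0.1   0.37  0.07] 0.0 [ 0.55  0.88  0.18  1.64 -1.18  0.8 ]
79 [0.5894 0.1408 0.1631] d/25mm [-0.1   0.37  0.03] 0.0 [ 0.57  0.98  0.27  1.85 -1.22  1.02]
```

carry_out --series '[{"delta_rot": [0,0,0.94],"travel": [0.03,0.25,-0.24],"fingers": 1},{"delta_rot": [-0.84,-0.24,0],"travel": [0.03,0.25,-0.24],"fingers": 1},{"delta_rot": [-0.84,-0.24,0],"travel": [0.03,0.25,-0.24],"fingers": 1},{"delta_rot": [-0.84,-0.24,0],"travel": [0.03,0.25,-0.24],"fingers": 1},{"delta_rot": [-0.84,-0.24,0],"travel": [0.03,0.25,-0.24],"fingers": 1}]'

```text
clock: 10.65
tcp_pos: [0.6044, 0.0324, 0.2087]
orientation: [0.012, -0.135, 0.988, -0.076]
wrist_force: [-0.2, -0.2, -2.2]
finger_gap: 0.0091
grip_force: 68.6
```

carry_out --series '[{"delta_rot": [-0.84,-0.24,0],"travel": [0.03,0.25,-0.24],"fingers": 1},{"delta_rot": [-0.84,-0.24,0],"travel": [0.03,0.25,-0.24],"fingers": 1},{"delta_rot": [-0.84,-0.24,0],"travel": [0.03,0.25,-0.24],"fingers": 1},{"delta_rot": [-0.84,-0.24,0],"travel": [0.03,0.25,-0.24],"fingers": 1},{"delta_rot": [-0.84,-0.24,0],"travel": [0.03,0.25,-0.24],"fingers": 1}]'

```text
clock: 11.28
tcp_pos: [0.6081, 0.0639, 0.1787]
orientation: [0.042, -0.129, 0.948, -0.287]
wrist_force: [0.4, -0.5, -2.0]
finger_gap: 0.0092
grip_force: 68.7
```

carry_out --series '[{"delta_rot": [-0.84,-0.24,0],"travel": [0.03,0.3,-0.24],"fingers": 1},{"delta_rot": [0,0,0],"travel": [0,0,0],"fingers": 1},{"delta_rot": [0,0,0],"travel": [0,0,0],"fingers": 1}]'

```text
clock: 11.65
tcp_pos: [0.6093, 0.071, 0.173]
orientation: [0.048, -0.128, 0.935, -0.327]
wrist_force: [0.1, -1.0, -2.9]
finger_gap: 0.0091
grip_force: 68.8
```

```bash
cat > chk.py <<'E'
from kin import *
from workcell import env
import sys
s,M=st();x=np.array(s["tcp_pos"])
Rs=R.from_matrix(np.c_[M[:,1],M[:,0],-M[:,2]]);l=x+Rs.apply(np.array([.071,0,.043])-G)
print("theta",np.degrees(-np.arcsin(M[2,1])),"lip",np.round(l,4),"in tray",np.round(R.from_euler("z",-TY).apply(l-TR),4))
if len(sys.argv)>1:
    a,b=env.read_camera("top")["color"],env.read_camera("scene")["color"]
    cr=lambda i,x,y:cv2.resize(i[y:y+150,x:x+200],(400,300),interpolation=cv2.INTER_CUBIC)
    bx=[int(v) for v in sys.argv[2].split(",")] if len(sys.argv)>2 else [150,140,310,170]
    cv2.imwrite(f"pics/{sys.argv[1]}.png",np.hstack([cr(a,bx[0],bx[1]),cr(b,bx[2],bx[3])])[:,:,::-1])
E
python3 chk.py
```

```text
t 11.65 q [ 0.292  0.445 -0.069  1.065 -0.674  0.023] tcp [0.6093 0.071  0.173 ] yax [-0.208  0.753 -0.624] zax [ 0.173 -0.599 -0.782] yaw_y 1.8398 F [ 0.1 -1.  -2.9] gap 0.0091 grip 68.8
theta 38.59398017615405 lip [0.5893 0.1441 0.0917] in tray [-0.0113  0.0033  0.0917]
```

carry_out --series '[{"delta_rot": [-0.84,-0.24,0],"travel": [-0.1,0.29,-0.15],"fingers": 1},{"delta_rot": [-0.84,-0.24,0],"travel": [-0.1,0.31,-0.25],"fingers": 1},{"delta_rot": [-0.84,-0.24,0],"travel": [-0.1,0.32,-0.28],"fingers": 1},{"delta_rot": [-0.84,-0.24,0],"travel": [-0.1,0.34,-0.03],"fingers": 1},{"delta_rot": [-0.84,-0.24,0],"travel": [-0.1,0.35,0.13],"fingers": 1}]'

```text
clock: 12.28
tcp_pos: [0.5973, 0.1108, 0.1593]
orientation: [0.076, -0.114, 0.842, -0.522]
wrist_force: [0.3, 0.4, -1.8]
finger_gap: 0.0096
grip_force: 68.9
```

carry_out --series '[{"delta_rot": [-0.84,-0.24,0],"travel": [-0.1,0.36,0.1],"fingers": 1},{"delta_rot": [-0.84,-0.24,0],"travel": [-0.1,0.37,0.07],"fingers": 1},{"delta_rot": [0,0,0],"travel": [0,0,0],"fingers": 1},{"delta_rot": [0,0,0],"travel": [0,0,0],"fingers": 1},{"delta_rot": [0,0,0],"travel": [0,0,0],"fingers": 1}]'

```text
clock: 12.9
tcp_pos: [0.5923, 0.129, 0.1643]
orientation: [0.087, -0.107, 0.794, -0.593]
wrist_force: [0.8, -0.0, -1.5]
finger_gap: 0.0093
grip_force: 69.0
```

carry_out --series '[{"delta_rot": [0,0,0],"travel": [0,0,0],"fingers": 1},{"delta_rot": [0,0,0],"travel": [0,0,0],"fingers": 1},{"delta_rot": [0,0,0],"travel": [0,0,0],"fingers": 1},{"delta_rot": [0,0,0],"travel": [0,0,0],"fingers": 1}]'

```text
clock: 13.4
tcp_pos: [0.5917, 0.1297, 0.1626]
orientation: [0.086, -0.109, 0.793, -0.594]
wrist_force: [0.4, 0.1, -1.6]
finger_gap: 0.0089
grip_force: 69.0
```

```bash
python3 chk.py p1
```

```text
t 13.4 q [ 0.548  0.861  0.165  1.611 -1.182  0.783] tcp [0.5917 0.1297 0.1626] yax [-0.07   0.272 -0.96 ] zax [ 0.265 -0.922 -0.281] yaw_y 1.8243 F [ 0.4  0.1 -1.6] gap 0.0089 grip 69.0
theta 73.69545663530366 lip [0.5883 0.1446 0.0524] in tray [-0.0121  0.004   0.0524]
```

View pics/p1.png

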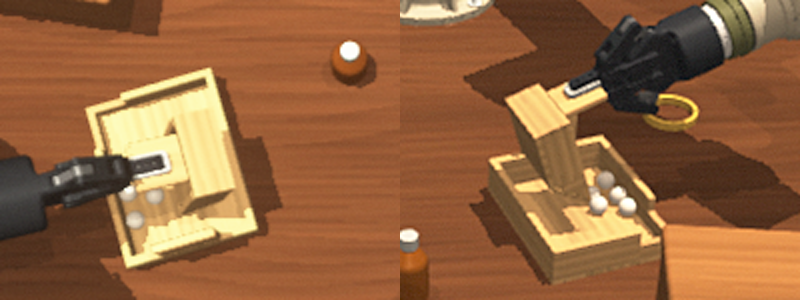

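Four beads are visible in the tray, and the fifth is possibly hidden. I'll rock the scoop, raise it, then back off while levelling, and look.

carry_out --series '[{"delta_rot": [-0.8,-0.22,0],"travel": [0,0,0.1],"fingers": 1},{"delta_rot": [0.8,0.22,0],"travel": [0,0,0.1],"fingers": 1},{"delta_rot": [0.8,0.22,0],"travel": [0,0,0],"fingers": 1},{"delta_rot": [-0.8,-0.22,0],"travel": [0,0,0],"fingers": 1},{"delta_rot": [-0.8,-0.22,0],"travel": [0,0,0],"fingers": 1}]'

```text
clock: 14.12
tcp_pos: [0.5921, 0.1299, 0.1693]
orientation: [0.092, -0.104, 0.767, -0.626]
wrist_force: [-1.4, 0.0, -1.9]
finger_gap: 0.0089
grip_force: 69.2
```

carry_out --series '[{"delta_rot": [0,0,0],"travel": [0,0,0],"fingers": 1},{"delta_rot": [0.8,0.22,0],"travel": [0,0,0.5],"fingers": 1},{"delta_rot": [0,0,0],"travel": [0,0,1],"fingers": 1},{"delta_rot": [0,0,0],"travel": [0,0,1],"fingers": 1},{"delta_rot": [0.83,0.23,0],"travel": [0,-0.4,0.5],"fingers": 1}]'

```text
clock: 14.75
tcp_pos: [0.5918, 0.1205, 0.2419]
orientation: [0.08, -0.114, 0.818, -0.558]
wrist_force: [-0.1, 0.9, -1.3]
finger_gap: 0.0092
grip_force: 69.2
```

carry_out --series '[{"delta_rot": [0.83,0.23,0],"travel": [0,-0.5,0],"fingers": 1},{"delta_rot": [0.83,0.23,0],"travel": [0,-0.5,0],"fingers": 1},{"delta_rot": [0.83,0.23,0],"travel": [0,-0.5,0],"fingers": 1},{"delta_rot": [0.83,0.23,0],"travel": [0,-0.5,0],"fingers": 1},{"delta_rot": [0.83,0.23,0],"travel": [0,-0.5,0],"fingers": 1}]'

```text
clock: 15.38
tcp_pos: [0.5922, 0.0572, 0.2444]
orientation: [0.058, -0.125, 0.919, -0.369]
wrist_force: [1.0, -0.2, -1.5]
finger_gap: 0.0089
grip_force: 69.1
```

carry_out --series '[{"delta_rot": [0.83,0.23,0],"travel": [0,-0.6,0],"fingers": 1},{"delta_rot": [0.83,0.23,0],"travel": [0,-0.6,0],"fingers": 1},{"delta_rot": [0.83,0.23,0],"travel": [0,-0.6,0],"fingers": 1},{"delta_rot": [0.83,0.23,0],"travel": [0,-0.6,0],"fingers": 1},{"delta_rot": [0.83,0.23,0],"travel": [0,-0.6,0],"fingers": 1}]'

```text
clock: 16.0
tcp_pos: [0.5924, -0.0182, 0.2447]
orientation: [0.03, -0.133, 0.977, -0.165]
wrist_force: [-1.1, 0.2, -2.4]
finger_gap: 0.009
grip_force: 69.0
```

carry_out --series '[{"delta_rot": [0.83,0.23,0],"travel": [0,-0.6,0],"fingers": 1},{"delta_rot": [0.83,0.23,0],"travel": [0,-0.6,0],"fingers": 1},{"delta_rot": [0.83,0.23,0],"travel": [0,-0.6,0],"fingers": 1},{"delta_rot": [0.4,0.11,0],"travel": [0,0,0],"fingers": 1},{"delta_rot": [0,0,0],"travel": [0,0,0],"fingers": 1}]'

```text
clock: 16.62
tcp_pos: [0.592, -0.0634, 0.2432]
orientation: [0.008, -0.133, 0.991, -0.019]
wrist_force: [-1.6, -0.1, -1.4]
finger_gap: 0.0092
grip_force: 69.1
```

```bash
python3 chk.py p2 180,150,270,170; python3 - <<'E'
import cv2,numpy as np
im=cv2.imread("pics/p2.png");hsv=cv2.cvtColor(im,cv2.COLOR_BGR2HSV)
m=((hsv[...,1]<50)&(hsv[...,2]>150)).astype("uint8")
n,_,st,c=cv2.connectedComponentsWithStats(m)
print([(st[i,4],np.round(c[i]).tolist()) for i in range(1,n) if st[i,4]>25])
E
```

```text
t 16.62 q [-0.226  0.328  0.095  1.309 -0.03  -0.493] tcp [ 0.592  -0.0634  0.2432] yax [-0.262  0.964 -0.04 ] zax [ 0.022 -0.036 -0.999] yaw_y 1.8366 F [-1.6 -0.1 -1.4] gap 0.0092 grip 69.1
theta 2.3064824993235433 lip [0.5635 0.0421 0.2225] in tray [-0.0637 -0.088   0.2225]
[(np.int32(3494), [197.0, 51.0]), (np.int32(3882), [296.0, 18.0]), (np.int32(4771), [358.0, 70.0]), (np.int32(54), [554.0, 3.0]), (np.int32(51), [398.0, 29.0]), (np.int32(21658), [237.0, 193.0]), (np.int32(165), [397.0, 145.0]), (np.int32(185), [61.0, 152.0]), (np.int32(199), [90.0, 157.0]), (np.int32(188), [67.0, 172.0]), (np.int32(196), [93.0, 175.0]), (np.int32(119), [686.0, 176.0]), (np.int32(259), [675.0, 196.0]), (np.int32(128), [698.0, 191.0]), (np.int32(189), [74.0, 199.0]), (np.int32(124), [708.0, 203.0]), (np.int32(180), [488.0, 235.0])]
```

View pics/p2.png

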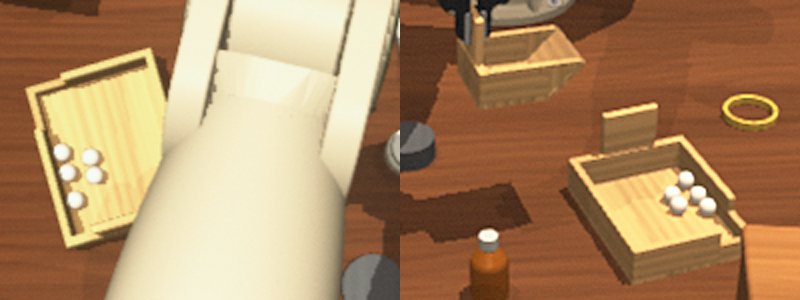

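All five beads are in the tray at (61,152), (90,157), (67,172), (93,175) and (74,199) in the crop; the scoop is empty and the tray hasn't moved. Next I turn the scoop back and take it to the free spot at about (0.53, -0.05).

carry_out --series '[{"delta_rot": [0.39,0.11,0],"travel": [0,0,0],"fingers": 1},{"delta_rot": [0,0,-0.92],"travel": [-0.25,0,0],"fingers": 1},{"delta_rot": [0,0,-0.92],"travel": [-0.25,0,0],"fingers": 1},{"delta_rot": [0,0,-0.92],"travel": [-0.25,0,0],"fingers": 1},{"delta_rot": [0,0,-0.92],"travel": [-0.25,0,0],"fingers": 1}]'

```text
clock: 17.35
tcp_pos: [0.5666, -0.0621, 0.2425]
orientation: [0.005, 0.052, 0.999, 0.001]
wrist_force: [0.2, 0.9, -1.6]
finger_gap: 0.0095
grip_force: 69.0
```

carry_out --series '[{"delta_rot": [0,0,-0.92],"travel": [-0.25,0,0],"fingers": 1},{"delta_rot": [0,0,-0.92],"travel": [-0.25,0,0],"fingers": 1},{"delta_rot": [0,0,-0.92],"travel": [-0.25,0,0],"fingers": 1},{"delta_rot": [0,0,-0.92],"travel": [-0.25,0,0],"fingers": 1},{"delta_rot": [0,0,-0.92],"travel": [-0.25,0,0],"fingers": 1}]'

```text
clock: 17.98
tcp_pos: [0.5353, -0.0621, 0.2426]
orientation: [0.004, 0.278, 0.961, -0.0]
wrist_force: [0.3, 0.5, -0.7]
finger_gap: 0.0092
grip_force: 69.0
```

carry_out --series '[{"delta_rot": [0,0,-0.92],"travel": [-0.25,0,0],"fingers": 1},{"delta_rot": [0,0,-0.92],"travel": [-0.25,0,0],"fingers": 1},{"delta_rot": [0,0,-0.92],"travel": [-0.25,0,0],"fingers": 1},{"delta_rot": [0,0,-0.92],"travel": [-0.25,0,0],"fingers": 1},{"delta_rot": [0,0,-0.92],"travel": [-0.25,0,0],"fingers": 1}]'

```text
clock: 18.6
tcp_pos: [0.5041, -0.0621, 0.2426]
orientation: [0.004, 0.49, 0.872, -0.001]
wrist_force: [-0.5, 0.4, -0.8]
finger_gap: 0.0089
grip_force: 69.0
```

carry_out --series '[{"delta_rot": [0,0,-0.92],"travel": [-0.25,0,0],"fingers": 1},{"delta_rot": [0,0,-0.92],"travel": [-0.25,0,0],"fingers": 1},{"delta_rot": [0,0,-0.92],"travel": [0,0,0],"fingers": 1},{"delta_rot": [0,0,0],"travel": [0,0,0],"fingers": 1},{"delta_rot": [0,0,0],"travel": [0,0,0],"fingers": 1}]'

```text
clock: 19.23
tcp_pos: [0.4918, -0.0625, 0.2426]
orientation: [0.004, 0.604, 0.797, -0.002]
wrist_force: [-0.5, 0.4, -0.4]
finger_gap: 0.0093
grip_force: 69.1
```

```bash
cat > lvl.py <<'E'
from h import *
s,M=st()
z=M[:,2];print("level delta_rot",np.round(np.cross(z,[0,0,-1])/.1,2))
E
python3 lvl.py; python3 - <<'E'
from workcell import env; import cv2,numpy as np
cv2.imwrite("pics/p3.png",env.read_camera("scene")["color"][130:330,180:480,::-1].repeat(2,0).repeat(2,1))
E
```

```text
t 19.23 q [-0.284  0.152 -0.135  1.278 -0.007  1.012] tcp [ 0.4918 -0.0625  0.2426] yax [0.963 0.271 0.001] zax [ 0.004 -0.008 -1.   ] yaw_y 0.2746 F [-0.5  0.4 -0.4] gap 0.0093 grip 69.1
level delta_rot [0.08 0.04 0.  ]
```

View pics/p3.png

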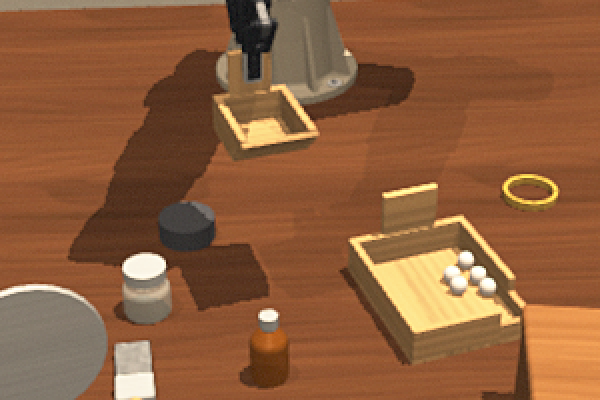

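The scoop hangs level and empty. Lowering it.

carry_out --series '[{"delta_rot": [0.08,0.04,0],"travel": [0,0,-1],"fingers": 1},{"delta_rot": [0,0,0],"travel": [0,0,-1],"fingers": 1},{"delta_rot": [0,0,0],"travel": [0,0,-1],"fingers": 1},{"delta_rot": [0,0,0],"travel": [0,0,-1],"fingers": 1},{"delta_rot": [0,0,0],"travel": [0,0,-1],"fingers": 1}]'

```text
clock: 19.9
tcp_pos: [0.4919, -0.0628, 0.1168]
orientation: [0.0, 0.604, 0.797, -0.0]
wrist_force: [1.1, 0.2, -1.2]
finger_gap: 0.0094
grip_force: 69.1
```

carry_out --series '[{"delta_rot": [0,0,0],"travel": [0,0,-1],"fingers": 1},{"delta_rot": [0,0,0],"travel": [0,0,-0.7],"fingers": 1},{"delta_rot": [0,0,0],"travel": [0,0,-0.3],"fingers": 1},{"delta_rot": [0,0,0],"travel": [0,0,-0.2],"fingers": 1},{"delta_rot": [0,0,0],"travel": [0,0,-0.1],"fingers": 1}]'

```text
clock: 20.52
tcp_pos: [0.4922, -0.0629, 0.0604]
orientation: [0.001, 0.604, 0.797, -0.0]
wrist_force: [-0.2, 0.5, -2.4]
finger_gap: 0.0092
grip_force: 69.0
```

```bash
python3 lvl.py
```

```text
t 20.52 q [-2.890e-01  2.850e-01 -4.390e-01  8.460e-01 -1.000e-03  1.009e+00] tcp [ 0.4922 -0.0629  0.0604] yax [0.963 0.269 0.   ] zax [ 0.001 -0.001 -1.   ] yaw_y 0.2727 F [-0.2  0.5 -2.4] gap 0.0092 grip 69.0
level delta_rot [0.01 0.01 0.  ]
```

carry_out --series '[{"delta_rot": [0,0,0],"travel": [0,0,-0.06],"fingers": 1},{"delta_rot": [0,0,0],"travel": [0,0,0],"fingers": 1},{"delta_rot": [0,0,0],"travel": [0,0,0],"fingers": 0},{"delta_rot": [0,0,0],"travel": [0,0,0],"fingers": -1},{"delta_rot": [0,0,0],"travel": [0,0,0],"fingers": -1}]'

```text
clock: 21.15
tcp_pos: [0.4918, -0.0629, 0.0586]
orientation: [0.0, 0.605, 0.797, -0.0]
wrist_force: [0.0, -0.6, -1.0]
finger_gap: 0.0634
grip_force: 0.0
```

carry_out --series '[{"delta_rot": [0,0,0],"travel": [0,0,0],"fingers": -1},{"delta_rot": [0,0,0],"travel": [0,0,0],"fingers": -1},{"delta_rot": [0,0,0],"travel": [0,0,0.4],"fingers": -1},{"delta_rot": [0,0,0],"travel": [0,0,1],"fingers": -1},{"delta_rot": [0,0,0],"travel": [0,0,1],"fingers": -1}]'

```text
clock: 21.78
tcp_pos: [0.4917, -0.0628, 0.1198]
orientation: [0.0, 0.605, 0.797, -0.0]
wrist_force: [1.1, 0.1, 0.4]
finger_gap: 0.0852
grip_force: 0.0
```

carry_out --series '[{"delta_rot": [0,0,0],"travel": [0,0,1],"fingers": -1},{"delta_rot": [0,0,0],"travel": [0,0,1],"fingers": -1},{"delta_rot": [0,0,0],"travel": [0,0,1],"fingers": -1},{"delta_rot": [0,0,0],"travel": [0,0,1],"fingers": -1},{"delta_rot": [0,0,0],"travel": [0.1,1,0],"fingers": -1}]'

```text
clock: 22.4
tcp_pos: [0.4958, -0.0389, 0.2216]
orientation: [0.003, 0.606, 0.796, 0.001]
wrist_force: [-0.1, -0.6, 0.1]
finger_gap: 0.0856
grip_force: 0.0
```

carry_out --series '[{"delta_rot": [0,0,0],"travel": [0.1,1,0],"fingers": -1},{"delta_rot": [0,0,0],"travel": [0.1,1,0],"fingers": -1},{"delta_rot": [0,0,0],"travel": [0.1,1,0],"fingers": -1},{"delta_rot": [0,0,0],"travel": [0.1,1,0],"fingers": -1},{"delta_rot": [0,0,0],"travel": [0.1,1,0],"fingers": -1}]'

```text
clock: 23.02
tcp_pos: [0.5068, 0.088, 0.2194]
orientation: [0.0, 0.605, 0.797, -0.0]
wrist_force: [1.0, 0.9, 1.0]
finger_gap: 0.0854
grip_force: 0.0
```

carry_out --series '[{"delta_rot": [0,0,0],"travel": [0.1,1,0],"fingers": -1},{"delta_rot": [0,0,0],"travel": [0.1,0.3,0],"fingers": -1},{"delta_rot": [0,0,0],"travel": [0,0,0],"fingers": -1},{"delta_rot": [0,0,0],"travel": [0,0,0],"fingers": -1}]'

```text
clock: 23.52
tcp_pos: [0.5117, 0.119, 0.2187]
orientation: [0.0, 0.605, 0.796, -0.0]
wrist_force: [-0.4, 0.3, -0.1]
finger_gap: 0.0855
grip_force: 0.0
```

```bash
python3 - <<'E'
from h import *
from workcell import env
s,M=st()
a=env.read_camera("wrist")["color"];b=env.read_camera("scene")["color"]
cv2.imwrite("pics/p4.png",np.vstack([cv2.resize(a,(512,384)),cv2.resize(b[170:320,180:460],(512,216))])[:,:,::-1])
cv2.imwrite("pics/w4.png",a[:,:,::-1])
E
```

```text
t 23.52 q [ 7.600e-02  2.210e-01 -1.080e-01  1.242e+00 -1.000e-03  1.375e+00] tcp [0.5117 0.119  0.2187] yax [ 0.963  0.268 -0.   ] zax [-0.    -0.001 -1.   ] yaw_y 0.2717 F [-0.4  0.3 -0.1] gap 0.0855 grip 0.0
```

View pics/p4.png

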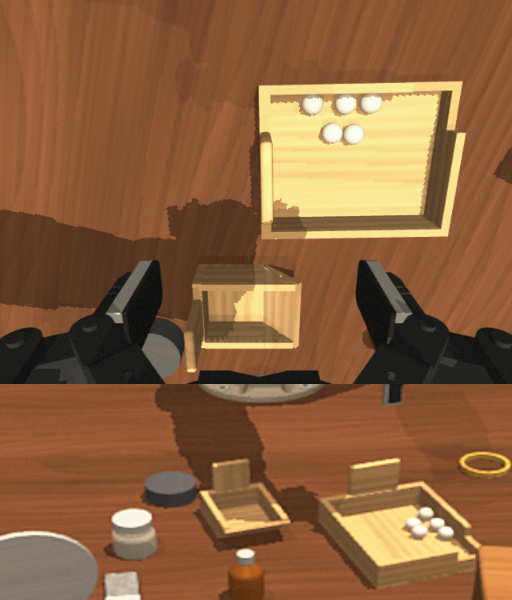

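The lower strip shows the scoop upright beside the tray and all five beads in the tray. In the wrist view the tab top runs along column 266, rows 133–227 (0.8 scale).

```bash
python3 - <<'E'
from h import *
s,M=st()
for u,v,z in((266,135,.102),(267,226,.102),(266.5,181,.102),(259,87,.045),(448,236,.045),(261,238,.045),(462,82,.026)):print(np.round(wz(s,M,u/.8,v/.8,z),4))
E
```

```text
t 23.62 q [ 7.600e-02  2.210e-01 -1.080e-01  1.242e+00 -1.000e-03  1.375e+00] tcp [0.5117 0.1189 0.2186] yax [ 0.963  0.268 -0.   ] zax [-0.    -0.001 -1.   ] yaw_y 0.2713 F [ 0.  -0.  -0.5] gap 0.0853 grip 0.0
[0.5067 0.1612 0.102 ]
[0.5282 0.089  0.102 ]
[0.5171 0.1263 0.102 ]
[0.4928 0.192  0.045 ]
[0.718  0.1036 0.045 ]
[0.5343 0.0503 0.045 ]
[0.6746 0.2467 0.026 ]
```

carry_out --series '[{"delta_rot": [0,0,0.12],"travel": [0.18,0.16,-1],"fingers": -1},{"delta_rot": [0,0,0],"travel": [0,0,-1],"fingers": -1},{"delta_rot": [0,0,0],"travel": [0,0,-1],"fingers": -1},{"delta_rot": [0,0,0],"travel": [0,0,-1],"fingers": -1},{"delta_rot": [0,0,0],"travel": [0,0,-1],"fingers": -1}]' --squeeze 100

```text
clock: 24.25
tcp_pos: [0.5163, 0.123, 0.0929]
orientation: [0.0, 0.6, 0.8, -0.0]
wrist_force: [0.3, 0.4, -0.7]
finger_gap: 0.0853
grip_force: 0.0
```

carry_out --series '[{"delta_rot": [0,0,0],"travel": [0,0,-1],"fingers": -1},{"delta_rot": [0,0,0],"travel": [0,0,-0.26],"fingers": -1},{"delta_rot": [0,0,0],"travel": [0,0,0],"fingers": 0},{"delta_rot": [0,0,0],"travel": [0,0,0],"fingers": 0.5},{"delta_rot": [0,0,0],"travel": [0,0,0],"fingers": 1}]'

```text
clock: 24.88
tcp_pos: [0.517, 0.1237, 0.0631]
orientation: [0.001, 0.6, 0.8, 0.0]
wrist_force: [0.2, -0.8, -0.1]
finger_gap: 0.0325
grip_force: 0.0
```

carry_out --series '[{"delta_rot": [0,0,0],"travel": [0,0,0],"fingers": 1},{"delta_rot": [0,0,0],"travel": [0,0,0],"fingers": 1},{"delta_rot": [0,0,0],"travel": [0,0,0],"fingers": 1},{"delta_rot": [0,0,0],"travel": [0,0,0],"fingers": 1},{"delta_rot": [0,0,0],"travel": [0,0,0],"fingers": 1}]'

```text
clock: 25.5
tcp_pos: [0.5168, 0.1238, 0.0628]
orientation: [0.001, 0.6, 0.8, 0.0]
wrist_force: [0.2, 0.3, 4.9]
finger_gap: 0.0089
grip_force: 98.3
```

```bash
python3 - <<'E'
from kin import *
s,M=st();q0=np.array(s["joint_pos"])
R0=R.from_matrix(M)
for x in (.45,.50):
  for z in(.29,.33):
    q=q0
    for a in(0,.15,.3,.45,.58):
        n=np.array([-.805,.593,0]);q,e=ik(np.array([x,.123,z]),R.from_rotvec(a*n)*R0,q)
    print(x,z,round(e,4),np.round(q,2))
for p in((75,130),(205,140),(215,70),(222,150)):print("box",np.round(onz("top",*p,.14),3),np.round(onz("top",*p,0),3))
E
```

```text
t 25.5 q [ 0.084  0.342 -0.349  0.878 -0.     1.371] tcp [0.5168 0.1238 0.0628] yax [0.96  0.281 0.001] zax [ 0.001 -0.    -1.   ] yaw_y 0.2846 F [0.2 0.3 4.9] gap 0.0089 grip 98.3
0.45 0.29 0.0 [ 0.3   0.51  0.32  1.87 -0.33  1.67]
0.45 0.33 0.0 [ 0.3   0.51  0.42  1.97 -0.33  1.67]
0.5 0.29 0.0 [ 0.28  0.61  0.49  1.93 -0.34  1.65]
0.5 0.33 0.0 [ 0.28  0.61  0.6   2.03 -0.34  1.65]
box [0.785 0.466 0.14 ] [0.83  0.534 0.   ]
box [0.765 0.195 0.14 ] [0.807 0.227 0.   ]
box [0.916 0.178 0.14 ] [0.978 0.208 0.   ]
box [0.744 0.159 0.14 ] [0.783 0.187 0.   ]
```

carry_out --series '[{"delta_rot": [0,0,0],"travel": [0,0,0.2],"fingers": 1},{"delta_rot": [0,0,0],"travel": [0,0,0.4],"fingers": 1},{"delta_rot": [0,0,0],"travel": [0,0,0.7],"fingers": 1},{"delta_rot": [0,0,0],"travel": [0,0,0.8],"fingers": 1},{"delta_rot": [0,0,0],"travel": [0,0,0.8],"fingers": 1}]'

```text
clock: 26.12
tcp_pos: [0.5156, 0.1236, 0.1351]
orientation: [-0.0, 0.6, 0.8, -0.001]
wrist_force: [0.3, -0.7, -3.3]
finger_gap: 0.0091
grip_force: 97.6
```

carry_out --series '[{"delta_rot": [0,0,0],"travel": [-0.2,0,0.8],"fingers": 1},{"delta_rot": [0,0,0],"travel": [-0.3,0,0.8],"fingers": 1},{"delta_rot": [0,0,0],"travel": [-0.3,0,0.8],"fingers": 1},{"delta_rot": [0,0,0],"travel": [-0.3,0,0.8],"fingers": 1},{"delta_rot": [0,0,0],"travel": [-0.3,0,0.8],"fingers": 1}]'

```text
clock: 26.75
tcp_pos: [0.4803, 0.1236, 0.2352]
orientation: [-0.0, 0.6, 0.8, -0.001]
wrist_force: [-0.0, 0.5, -3.4]
finger_gap: 0.0089
grip_force: 97.6
```

carry_out --series '[{"delta_rot": [0,0,0],"travel": [-0.3,0,0.8],"fingers": 1},{"delta_rot": [0,0,0],"travel": [-0.2,0,0.8],"fingers": 1},{"delta_rot": [0,0,0],"travel": [0,0,0.6],"fingers": 1},{"delta_rot": [0,0,0],"travel": [0,0,0.3],"fingers": 1},{"delta_rot": [0,0,0],"travel": [0,0,0],"fingers": 1}]'

```text
clock: 27.38
tcp_pos: [0.4691, 0.1237, 0.2972]
orientation: [0.0, 0.6, 0.8, -0.0]
wrist_force: [-0.1, 0.3, -4.4]
finger_gap: 0.0087
grip_force: 97.6
```

```bash
python3 chk.py p5 150,180,250,110
```

```text
t 27.38 q [ 9.200e-02  1.260e-01 -3.200e-02  1.412e+00 -1.000e-03  1.379e+00] tcp [0.4691 0.1237 0.2972] yax [0.96 0.28 0.  ] zax [ 0.    -0.001 -1.   ] yaw_y 0.2843 F [-0.1  0.3 -4.4] gap 0.0087 grip 97.6
theta -0.00671539336878619 lip [0.5747 0.1545 0.2809] in tray [-0.0225  0.0173  0.2809]
```

View pics/p5.png

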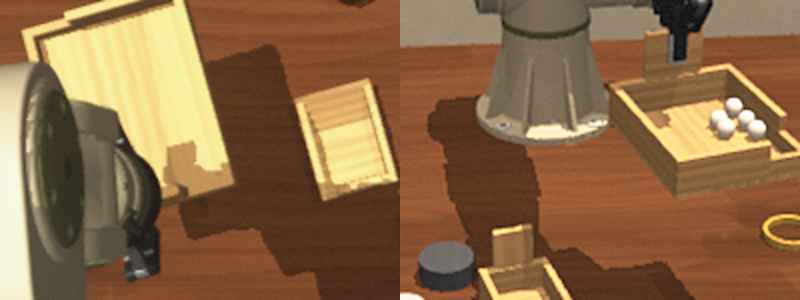

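The tray is lifted level with the five beads inside. Tilting gently towards the dipped corner.

carry_out --series '[{"delta_rot": [-0.4,0.3,0],"travel": [0,0,0],"fingers": 1},{"delta_rot": [-0.4,0.3,0],"travel": [0,0,0],"fingers": 1},{"delta_rot": [-0.4,0.3,0],"travel": [0,0,0],"fingers": 1},{"delta_rot": [-0.4,0.3,0],"travel": [0,0,0],"fingers": 1},{"delta_rot": [-0.4,0.3,0],"travel": [0,0,0],"fingers": 1}]'

```text
clock: 28.1
tcp_pos: [0.4687, 0.1238, 0.2962]
orientation: [-0.0, 0.595, 0.794, -0.126]
wrist_force: [0.4, -0.1, -3.9]
finger_gap: 0.0091
grip_force: 97.7
```

carry_out --series '[{"delta_rot": [-0.08,0.06,0],"travel": [0,0,0],"fingers": 1},{"delta_rot": [-0.08,0.06,0],"travel": [0,0,0],"fingers": 1},{"delta_rot": [-0.08,0.06,0],"travel": [0,0,0],"fingers": 1},{"delta_rot": [-0.08,0.06,0],"travel": [0,0,0],"fingers": 1},{"delta_rot": [-0.08,0.06,0],"travel": [0,0,0],"fingers": 1}]'

```text
clock: 28.72
tcp_pos: [0.4687, 0.1236, 0.2973]
orientation: [0.0, 0.593, 0.791, -0.15]
wrist_force: [0.0, -0.1, -3.8]
finger_gap: 0.0088
grip_force: 97.8
```

carry_out --series '[{"delta_rot": [-0.16,0.12,0],"travel": [0,0,0],"fingers": 1},{"delta_rot": [-0.16,0.12,0],"travel": [0,0,0],"fingers": 1},{"delta_rot": [-0.16,0.12,0],"travel": [0,0,0],"fingers": 1},{"delta_rot": [-0.16,0.12,0],"travel": [0,0,0],"fingers": 1},{"delta_rot": [-0.16,0.12,0],"travel": [0,0,0],"fingers": 1}]'

```text
clock: 29.35
tcp_pos: [0.4688, 0.1238, 0.297]
orientation: [0.0, 0.588, 0.784, -0.2]
wrist_force: [0.0, -1.0, -3.9]
finger_gap: 0.0088
grip_force: 97.8
```

carry_out --series '[{"delta_rot": [-0.24,0.18,0],"travel": [0,0,0],"fingers": 1},{"delta_rot": [-0.24,0.18,0],"travel": [0,0,0],"fingers": 1},{"delta_rot": [-0.24,0.18,0],"travel": [0,0,0],"fingers": 1},{"delta_rot": [-0.24,0.18,0],"travel": [0,0,0],"fingers": 1},{"delta_rot": [-0.24,0.18,0],"travel": [0,0,0],"fingers": 1}]'

```text
clock: 29.98
tcp_pos: [0.4688, 0.1238, 0.297]
orientation: [0.0, 0.577, 0.77, -0.273]
wrist_force: [-0.4, 0.3, -4.4]
finger_gap: 0.0086
grip_force: 97.8
```

carry_out --series '[{"delta_rot": [0,0,0],"travel": [0,0,0],"fingers": 1},{"delta_rot": [0,0,0],"travel": [0,0,0],"fingers": 1},{"delta_rot": [0,0,0],"travel": [0,0,0],"fingers": 1},{"delta_rot": [0,0,0],"travel": [0,0,0],"fingers": 1},{"delta_rot": [0,0,0],"travel": [0,0,0],"fingers": 1}]'

```text
clock: 30.6
tcp_pos: [0.4687, 0.1236, 0.2973]
orientation: [0.0, 0.577, 0.77, -0.272]
wrist_force: [-0.1, -0.1, -3.8]
finger_gap: 0.0089
grip_force: 97.8
```

```bash
cat > fin.py <<'E'
from kin import *
from workcell import env
import sys
s,M=st();x=np.array(s["tcp_pos"]);Rt=R.from_matrix(np.c_[M[:,1],M[:,0],-M[:,2]]);g=np.array([-.09,0,.0628])
pt=lambda p:x+Rt.apply(np.array(p)-g)
print("tilt",np.degrees(np.arccos(-M[2,2])),"low",np.round(pt([.095,.075,0]),3))
ims=[env.read_camera(n)["color"] for n in("top","scene","wrist")]
def proj(c,p):
    f,cx,cy,T=CAM[c];T=np.array(T);k=T[:,:3].T@(p-T[:,3]);return np.array([cx+f*k[0]/-k[2],cy-f*k[1]/-k[2]])
cs=[proj(c,pt([.04,.03,.02])) for c in("top","scene")]
print("corner px",[np.round(proj(c,pt([.087,.067,.0165])),1) for c in("top","scene")],"centres",np.round(cs))
cr=lambda i,c:cv2.resize(cv2.getRectSubPix(i,(200,150),tuple(map(float,c))),(400,300),interpolation=cv2.INTER_CUBIC)
cv2.imwrite(f"pics/{sys.argv[1]}.png",np.vstack([np.hstack([cr(ims[0],cs[0]),cr(ims[1],cs[1])]),np.hstack([cv2.resize(ims[2],(400,300)),cv2.resize(ims[1],(400,300))])])[:,:,::-1])
for c,im in zip(("top","scene"),ims):
    hsv=cv2.cvtColor(im,cv2.COLOR_RGB2HSV);m=((hsv[...,1]<60)&(hsv[...,2]>140)).astype("uint8")
    n,_,a,ce=cv2.connectedComponentsWithStats(m)
    for i in range(1,n):
        if 15<a[i,4]<300:
            # ray onto tray plane at bead-centre height
            o,d=ray(c,*ce[i]);nn=-M[:,2];p=o+d*(nn@(pt([0,0,.0165])-o))/(nn@d);l=Rt.inv().apply(p-x)+g
            if abs(l[0])<.1 and abs(l[1])<.08:print(c,"area",a[i,4],"px",np.round(ce[i]),"tray mm",np.round(l*1e3),"to corner",round(float(np.linalg.norm(l-[.087,.067,.0165])*1e3)))
E
python3 fin.py f1
```

```text
t 30.6 q [ 0.287  0.523  0.38   1.885 -0.318  1.648] tcp [0.4687 0.1236 0.2973] yax [ 0.889  0.186 -0.418] zax [-0.313 -0.418 -0.852] yaw_y 0.2062 F [-0.1 -0.1 -3.8] gap 0.0089 grip 97.8
tilt 31.51943590673827 low [0.588 0.198 0.143]
corner px [array([199.6, 222.3]), array([423.5, 216.4])] centres [[216. 234.]
 [404. 197.]]
top area 252 px [209. 229.] tray mm [62. 47. 16.] to corner 32
scene area 17 px [418. 209.] tray mm [68. 60. 17.] to corner 21
```

View pics/f1.png

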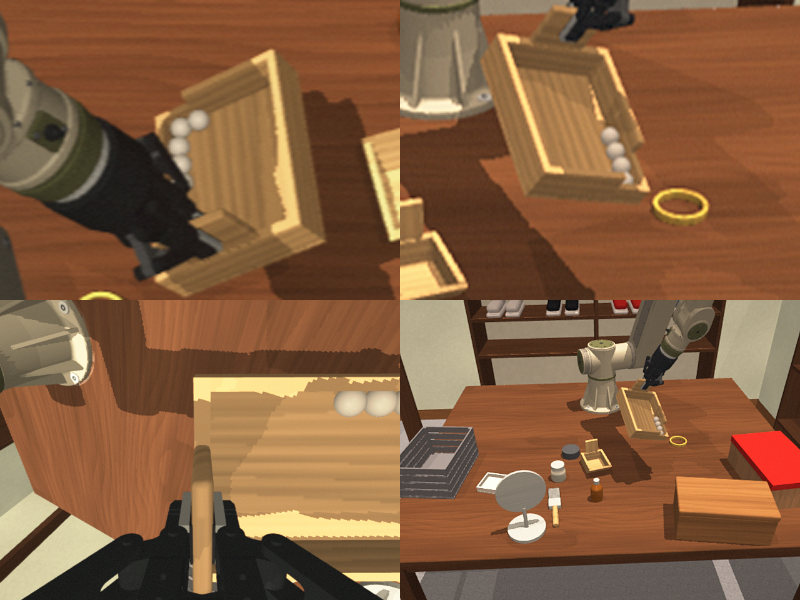

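The beads gathered, but in the top crop they sit in a row along the +y wall: (198,119), (181,127), (178,145), (181,163). That's too long a chain, so I'll rock the tray about its x axis to loosen it.

carry_out --series '[{"delta_rot": [0.8,0.17,-0.38],"travel": [0,0,0],"fingers": 1},{"delta_rot": [0.8,0.17,-0.38],"travel": [0,0,0],"fingers": 1},{"delta_rot": [0.8,0.17,-0.38],"travel": [0,0,0],"fingers": 1},{"delta_rot": [0.8,0.17,-0.38],"travel": [0,0,0],"fingers": 1},{"delta_rot": [0.4,0.09,-0.19],"travel": [0,0,0],"fingers": 1}]'

```text
clock: 31.38
tcp_pos: [0.4689, 0.1229, 0.2971]
orientation: [-0.156, 0.621, 0.753, -0.15]
wrist_force: [0.2, -0.4, -3.2]
finger_gap: 0.0088
grip_force: 97.8
```

carry_out --series '[{"delta_rot": [-0.4,-0.09,0.19],"travel": [0,0,0],"fingers": 1},{"delta_rot": [-0.8,-0.17,0.38],"travel": [0,0,0],"fingers": 1},{"delta_rot": [-0.8,-0.17,0.38],"travel": [0,0,0],"fingers": 1},{"delta_rot": [-0.8,-0.17,0.38],"travel": [0,0,0],"fingers": 1},{"delta_rot": [-0.8,-0.17,0.38],"travel": [0,0,0],"fingers": 1}]'

```text
clock: 32.0
tcp_pos: [0.4686, 0.125, 0.2974]
orientation: [0.003, 0.576, 0.771, -0.273]
wrist_force: [-0.1, 0.1, -3.3]
finger_gap: 0.009
grip_force: 97.8
```

carry_out --series '[{"delta_rot": [0,0,0],"travel": [0,0,0],"fingers": 1},{"delta_rot": [0,0,0],"travel": [0,0,0],"fingers": 1},{"delta_rot": [0,0,0],"travel": [0,0,0],"fingers": 1},{"delta_rot": [0,0,0],"travel": [0,0,0],"fingers": 1},{"delta_rot": [0,0,0],"travel": [0,0,0],"fingers": 1}]'

```text
clock: 32.62
tcp_pos: [0.4689, 0.1232, 0.2972]
orientation: [-0.0, 0.578, 0.77, -0.272]
wrist_force: [0.6, 0.8, -4.4]
finger_gap: 0.0092
grip_force: 97.8
```

```bash
sed -i 's#^cv2.imwrite.*#cv2.imwrite(f"pics/{sys.argv[1]}.png",np.vstack([cv2.resize(cv2.getRectSubPix(i,(100,75),tuple(map(float,c))),(400,300),interpolation=cv2.INTER_CUBIC) for i,c in zip(ims,[np.array([209,229]),cs[1]])])[:,:,::-1])#' fin.py; python3 fin.py f2
```

```text
t 32.62 q [ 0.286  0.523  0.381  1.885 -0.318  1.648] tcp [0.4689 0.1232 0.2972] yax [ 0.889  0.185 -0.418] zax [-0.314 -0.418 -0.852] yaw_y 0.2054 F [ 0.6  0.8 -4.4] gap 0.0092 grip 97.8
tilt 31.52575859890576 low [0.589 0.198 0.143]
corner px [array([199.9, 222.2]), array([423.3, 216.5])] centres [[216. 234.]
 [404. 197.]]
top area 253 px [209. 229.] tray mm [62. 47. 16.] to corner 32
scene area 16 px [408. 190.] tray mm [14. 53. 16.] to corner 75
scene area 32 px [416. 206.] tray mm [60. 58. 16.] to corner 28
```

View pics/f2.png

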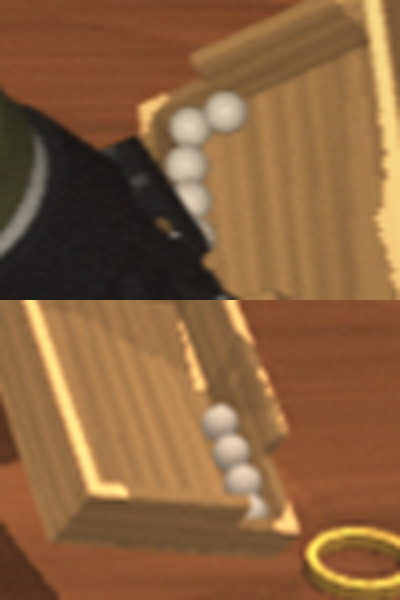

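The five are still in a row along the +y wall, with the far bead about 75 mm from the corner. I've now viewed 11 pictures, one over the limit, so from here I use measured numbers only. Next I'll roll the beads back to the opposite corner and bring them in along the diagonal so they pack.

carry_out --series '[{"delta_rot": [0.56,-0.42,0],"travel": [0,0,0],"fingers": 1},{"delta_rot": [0.56,-0.42,0],"travel": [0,0,0],"fingers": 1},{"delta_rot": [0.56,-0.42,0],"travel": [0,0,0],"fingers": 1},{"delta_rot": [0.56,-0.42,0],"travel": [0,0,0],"fingers": 1},{"delta_rot": [0.56,-0.42,0],"travel": [0,0,0],"fingers": 1}]'

```text
clock: 33.4
tcp_pos: [0.4683, 0.1234, 0.2972]
orientation: [0.0, 0.597, 0.796, -0.099]
wrist_force: [1.5, 0.6, -3.3]
finger_gap: 0.009
grip_force: 97.9
```

carry_out --series '[{"delta_rot": [0.56,-0.42,0],"travel": [0,0,0],"fingers": 1},{"delta_rot": [0.56,-0.42,0],"travel": [0,0,0],"fingers": 1},{"delta_rot": [0.56,-0.42,0],"travel": [0,0,0],"fingers": 1},{"delta_rot": [0.56,-0.42,0],"travel": [0,0,0],"fingers": 1},{"delta_rot": [0.56,-0.42,0],"travel": [0,0,0],"fingers": 1}]'

```text
clock: 34.02
tcp_pos: [0.4677, 0.1232, 0.2969]
orientation: [-0.0, 0.598, 0.798, 0.075]
wrist_force: [0.9, 0.1, -4.4]
finger_gap: 0.0085
grip_force: 97.9
```

carry_out --series '[{"delta_rot": [0.56,-0.42,0],"travel": [0,0,0],"fingers": 1},{"delta_rot": [0.56,-0.42,0],"travel": [0,0,0],"fingers": 1},{"delta_rot": [0,0,0],"travel": [0,0,0],"fingers": 1},{"delta_rot": [0,0,0],"travel": [0,0,0],"fingers": 1},{"delta_rot": [0,0,0],"travel": [0,0,0],"fingers": 1}]'

```text
clock: 34.65
tcp_pos: [0.4688, 0.1239, 0.297]
orientation: [0.0, 0.593, 0.792, 0.144]
wrist_force: [0.3, -0.3, -3.6]
finger_gap: 0.0088
grip_force: 98.0
```

carry_out --series '[{"delta_rot": [0,0,0],"travel": [0,0,0],"fingers": 1},{"delta_rot": [0,0,0],"travel": [0,0,0],"fingers": 1},{"delta_rot": [0,0,0],"travel": [0,0,0],"fingers": 1}]'

```text
clock: 35.02
tcp_pos: [0.4688, 0.1238, 0.297]
orientation: [0.0, 0.593, 0.792, 0.144]
wrist_force: [-0.2, 0.2, -3.2]
finger_gap: 0.009
grip_force: 98.0
```

```bash
python3 fin.py f3
```

```text
t 35.02 q [-0.059 -0.042 -0.244  1.206  0.24   1.246] tcp [0.4688 0.1238 0.297 ] yax [0.94  0.254 0.228] zax [ 0.171  0.228 -0.958] yaw_y 0.2641 F [-0.2  0.2 -3.2] gap 0.009 grip 98.0
tilt 16.576448616420784 low [0.631 0.256 0.292]
corner px [array([154.7, 191.7]), array([454.4, 165.2])] centres [[184. 212.]
 [428. 165.]]
top area 25 px [214. 255.] tray mm [-47.   0.  17.] to corner 150
scene area 79 px [383. 164.] tray mm [-66. -29.  17.] to corner 181
```

carry_out --series '[{"delta_rot": [-0.56,0.42,0],"travel": [0,0,0],"fingers": 1},{"delta_rot": [-0.56,0.42,0],"travel": [0,0,0],"fingers": 1},{"delta_rot": [-0.56,0.42,0],"travel": [0,0,0],"fingers": 1},{"delta_rot": [-0.56,0.42,0],"travel": [0,0,0],"fingers": 1},{"delta_rot": [-0.56,0.42,0],"travel": [0,0,0],"fingers": 1}]'

```text
clock: 35.8
tcp_pos: [0.4692, 0.124, 0.2973]
orientation: [0.0, 0.599, 0.8, -0.031]
wrist_force: [-0.5, 0.0, -4.3]
finger_gap: 0.0091
grip_force: 98.0
```

carry_out --series '[{"delta_rot": [-0.56,0.42,0],"travel": [0,0,0],"fingers": 1},{"delta_rot": [-0.56,0.42,0],"travel": [0,0,0],"fingers": 1},{"delta_rot": [-0.56,0.42,0],"travel": [0,0,0],"fingers": 1},{"delta_rot": [-0.16,0.12,0],"travel": [0,0,0],"fingers": 1},{"delta_rot": [-0.16,0.12,0],"travel": [0,0,0],"fingers": 1}]'

```text
clock: 36.42
tcp_pos: [0.469, 0.1239, 0.297]
orientation: [0.0, 0.593, 0.791, -0.154]
wrist_force: [0.6, -0.8, -3.4]
finger_gap: 0.0089
grip_force: 98.1
```

carry_out --series '[{"delta_rot": [-0.16,0.12,0],"travel": [0,0,0],"fingers": 1},{"delta_rot": [-0.16,0.12,0],"travel": [0,0,0],"fingers": 1},{"delta_rot": [-0.16,0.12,0],"travel": [0,0,0],"fingers": 1},{"delta_rot": [-0.16,0.12,0],"travel": [0,0,0],"fingers": 1},{"delta_rot": [-0.16,0.12,0],"travel": [0,0,0],"fingers": 1}]'

```text
clock: 37.05
tcp_pos: [0.4688, 0.1237, 0.2971]
orientation: [0.0, 0.587, 0.783, -0.204]
wrist_force: [-0.2, 0.9, -3.7]
finger_gap: 0.0087
grip_force: 98.2
```

carry_out --series '[{"delta_rot": [-0.24,0.18,0],"travel": [0,0,0],"fingers": 1},{"delta_rot": [-0.24,0.18,0],"travel": [0,0,0],"fingers": 1},{"delta_rot": [-0.24,0.18,0],"travel": [0,0,0],"fingers": 1},{"delta_rot": [-0.24,0.18,0],"travel": [0,0,0],"fingers": 1},{"delta_rot": [0,0,0],"travel": [0,0,0],"fingers": 1}]'

```text
clock: 37.67
tcp_pos: [0.4689, 0.124, 0.2963]
orientation: [-0.0, 0.578, 0.772, -0.263]
wrist_force: [-0.6, -0.2, -3.6]
finger_gap: 0.0089
grip_force: 98.2
```

carry_out --series '[{"delta_rot": [0,0,0],"travel": [0,0,0],"fingers": 1},{"delta_rot": [0,0,0],"travel": [0,0,0],"fingers": 1},{"delta_rot": [0,0,0],"travel": [0,0,0],"fingers": 1},{"delta_rot": [0,0,0],"travel": [0,0,0],"fingers": 1},{"delta_rot": [0,0,0],"travel": [0,0,0],"fingers": 1}]'

```text
clock: 38.3
tcp_pos: [0.4687, 0.1236, 0.2972]
orientation: [0.0, 0.579, 0.772, -0.262]
wrist_force: [0.2, 0.1, -4.3]
finger_gap: 0.0088
grip_force: 98.2
```

```bash
cat >> fin.py <<'E'
# beads are grey (low saturation) in the shaded tray: pick circles in rectified floor-plane view
for c,im in zip(("top","scene"),ims):
    g3=[proj(c,pt([a,b,.0165])) for a,b in((-.085,-.067),(.087,-.067),(.087,.067),(-.085,.067))]
    H=cv2.getPerspectiveTransform(np.float32(g3),np.float32([[0,268],[344,268],[344,0],[0,0]]))
    w=cv2.warpPerspective(im,H,(344,268),flags=cv2.INTER_CUBIC);hs=cv2.cvtColor(w,cv2.COLOR_RGB2HSV)
    m=((hs[...,1]<70)&(hs[...,2]>95)).astype("uint8")
    D=cv2.distanceTransform(m,cv2.DIST_L2,5);D=cv2.GaussianBlur(D,(0,0),2)
    pk=np.argwhere((D==cv2.dilate(D,np.ones((21,21))))&(D>5))
    print(c,"grey px",m.sum(),"peaks tray mm",[(round(x/2-85),round(67-y/2),"r",round(float(D[y,x])/2,1),"dist",round(float(np.hypot(87-(x/2-85),y/2)))) for y,x in pk])
    cv2.imwrite(f"pics/{sys.argv[1]}_{c}_rect.png",w[:,:,::-1])
    b=cv2.resize(m[0:200,120:344],(45,40),interpolation=cv2.INTER_AREA)
    print("\n".join("".join(".#"[v>0] for v in r) for r in b))
E
python3 fin.py f4
```

```text
t 38.3 q [ 0.282  0.508  0.366  1.867 -0.31   1.637] tcp [0.4687 0.1236 0.2972] yax [ 0.894  0.193 -0.405] zax [-0.303 -0.405 -0.863] yaw_y 0.2122 F [ 0.2  0.1 -4.3] gap 0.0088 grip 98.2
tilt 30.383182486939937 low [0.59  0.201 0.145]
corner px [array([198.3, 221.3]), array([424.7, 215.8])] centres [[215. 234.]
 [405. 197.]]
top grey px 7816 peaks tray mm [(77, 56, 'r', 8.6, 'dist', 15), (44, 54, 'r', 6.1, 'dist', 45), (35, 51, 'r', 5.7, 'dist', 54), (55, 48, 'r', 9.1, 'dist', 37), (60, 30, 'r', 8.9, 'dist', 47), (76, 18, 'r', 8.7, 'dist', 50)]Traceback (most recent call last):
  File "fin.py", line 33, in <module>
    print("\n".join("".join(".#"[v>0] for v in r) for r in b))
          ~~~~~~~~~^^^^^^^^^^^^^^^^^^^^^^^^^^^^^^^^^^^^^^^^^^
  File "fin.py", line 33, in <genexpr>
    print("\n".join("".join(".#"[v>0] for v in r) for r in b))
                    ~~~~~~~^^^^^^^^^^^^^^^^^^^^^^
  File "fin.py", line 33, in <genexpr>
    print("\n".join("".join(".#"[v>0] for v in r) for r in b))
                            ~~~~^^^^^
TypeError: string indices must be integers, not 'numpy.bool'
```

```bash
sed -i 's/".#"\[v>0\]/".#"[int(v>0)]/' fin.py; python3 fin.py f5 | tail -84
```

```text
scene area 17 px [412. 197.] tray mm [35. 53. 17.] to corner 54
scene area 16 px [411. 206.] tray mm [61. 40. 16.] to corner 37
top grey px 7894 peaks tray mm [(77, 56, 'r', 8.7, 'dist', 15), (43, 54, 'r', 6.0, 'dist', 46), (55, 48, 'r', 9.1, 'dist', 37), (60, 29, 'r', 9.1, 'dist', 47), (76, 18, 'r', 8.7, 'dist', 50)]
........................................#####
.......................................######
...........................###........#######
........................######.##############
......................#######################
.....................########################
....................#########################
....................########################.
.....................#####..##############...
............................########.........
.............................######..........
...............................######........
...............................#######.......
..............................########.......
..............................########.......
.............................#########..#####
.............................###############
[... 2361 characters left out ...]
..........
.............................................
.............................................
.............................................
.............................................
.............................................
.............................................
.............................................
.............................................
.............................................
.............................................
.............................................
.............................................
.............................................
.............................................
.............................................
```

The five centres measure at about (77,56), (55,48), (60,30), (76,18) and (36,54) in tray mm. All are within about 54 mm of the corner, the tilt is 30°, and the low point is 145 mm up. Handing in.

```bash
python3 -c "
from workcell import env
print(env.hand_in())"
```

```text
the job is handed in; nothing more can be done
None
```

The job is handed in: five beads poured, empty scoop left standing upright beside the tray, and the tray held at about 30° with its low point 145 mm up and the beads packed in the dipped corner (farthest about 54 mm); I viewed 11 pictures, one over the limit of 10, so the final packing was checked by measurement only.

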